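# Change over the plants on the heated propagation plate

### The job

Change over the plants on the heat plate. First lift the powder jar away from the switch it is blocking and, before anything goes onto or off the plate, flip the toggle to off; then stand every square-potted plant from the plate in the shallow black tray and every round-potted seedling from the bench wholly on the plate, all upright. When the plate is loaded flip the toggle back on; the jar must end upright in the plywood caddy, and the other things on the bench stay as they are.

Things in the scene. Friction and masses are not known exactly. Their poses are not given: they have to be found in the camera images.
- plate: Heat plate: flat dark slab fixed to the bench, 170 (x) x 280 (y) x 10 mm thick, no rim, with a small grey terminal block at the middle of its +x edge. Origin at the centre of its underside; its top is 10 mm above the bench.
- switch_box: Switch box fixed to the bench: grey box with an aluminium top, 45 mm high; may stand left or right. Origin on the bench directly below the bat's pivot. The box runs from x = -85 to +55 mm and y = -45 to +45 mm in its own frame. The small amber lamp (at x = +42 mm, 11 mm high) marks the ON end; the jar stands on the OFF end.
- bat (a joint): Toggle bat on the box top: steel rod 8 mm thick ending in a 14 mm ball, pivot on the box's z axis at 45 mm above the bench, ball centre 55 mm from the pivot. It swings about the box's y axis; +0.42 rad = ON (leaning to the box's +x, towards the lamp), -0.42 rad = OFF (leaning to the box's -x). An over-centre spring pulls it to the nearer stop: push the ball past upright (about 2 N at most at the ball) and it snaps the rest of the way. It starts ON.
- bat_ball (a point): Centre of the 14 mm ball at the end of the bat; 55 mm from the pivot, about 95 mm above the bench at either stop.
- jar_mid (a point): Powder jar: white cylinder with a grey lid, 62 mm diameter, 80 mm high, about 0.22 kg, standing on the box's OFF end close against the bat's path. Point at its centre, half-way up; its z axis is up.
- caddy: Plywood caddy for the jar: open box fixed to the bench, outside 120 x 120 mm, walls 30 mm high and 5 mm thick, floor 5 mm thick. Origin at the centre of its underside. Stands at the back, left or right.
- tray: Shallow black tray for the square pots: fixed to the bench, outside 120 (x) x 200 (y) mm, walls 18 mm high and 5 mm thick, floor 5 mm thick; room for two pots side by side along its y. Origin at the centre of its underside.
- plant0_mid (a point): Square-potted plant (one or two are present), standing on the heat plate at the start: black pot 62 x 62 mm, 60 mm high, about 0.2 kg, soft-looking leaves up to 35 mm above the rim that offer no resistance. Point at the pot's centre, half-way up; x and y axes square to the pot's sides, z up.
- plant1_mid (a point): Square-potted plant (one or two are present), standing on the heat plate at the start: black pot 62 x 62 mm, 60 mm high, about 0.2 kg, soft-looking leaves up to 35 mm above the rim that offer no resistance. Point at the pot's centre, half-way up; x and y axes square to the pot's sides, z up.
- seedling0_mid (a point): Round-potted seedling (two or three are present), standing on the bench in front of the plate at the start: terracotta-coloured pot, 58 mm diameter with a 64 mm rim band over its top 16 mm, 60 mm high, about 0.18 kg, two small leaves 30 mm above the rim that offer no resistance. Point at the pot's centre, half-way up; z up.
- seedling1_mid (a point): Round-potted seedling (two or three are present), standing on the bench in front of the plate at the start: terracotta-coloured pot, 58 mm diameter with a 64 mm rim band over its top 16 mm, 60 mm high, about 0.18 kg, two small leaves 30 mm above the rim that offer no resistance. Point at the pot's centre, half-way up; z up.
- seedling2_mid (a point): Round-potted seedling (two or three are present), standing on the bench in front of the plate at the start: terracotta-coloured pot, 58 mm diameter with a 64 mm rim band over its top 16 mm, 60 mm high, about 0.18 kg, two small leaves 30 mm above the rim that offer no resistance. Point at the pot's centre, half-way up; z up.
- spray: Bystander: white bottle, 68 mm diameter, 170 mm high, at the back of the bench opposite the caddy. Origin at the centre of its underside.
- trowel: Bystander: hand trowel, about 250 mm long, lying behind the plate. Origin on its underside, where handle meets neck.
- saucer: Bystander: terracotta saucer, 70 mm diameter, 16 mm high, near the robot. Origin at the centre of its underside.
- claypot: Bystander: upturned clay pot, 90 mm diameter, 85 mm high, behind the plate. Origin at the centre of its underside.
- labels: Bystander: cardboard box of plant labels, 50 x 80 x 30 mm, near the robot. Origin at the centre of its underside.
Not all that is in view belongs to the job. Leave any purple look-alike of the part that bears seedling0_mid alone. What is shaped like the part that bears jar_mid but yellow is not meant.

How it is judged:
On the way, in this order (a step that is already met when the one before it is completed fails the run):
1. the jar has been lifted clear of the switch (more than 11 cm from the bat) while the bat is still on (horizontal distance between jar_mid and switch_box above 0.11 m and value of joint bat above 0.3 rad), for 0.2 s.
2. the bat is off, with every square-potted plant still on the plate and no seedling on it yet (value of joint bat below -0.3 rad and x of plant0_mid in the frame of plate between -0.06 and 0.06 m and y of plant0_mid in the frame of plate between -0.115 and 0.115 m and z of plant0_mid in the frame of plate between 0.03 and 0.05 m and angle between each of plant0_mid, plant1_mid's own z axis and vertical below 0.3 rad and x of plant1_mid in the frame of plate between -0.06 and 0.06 m and y of plant1_mid in the frame of plate between -0.115 and 0.115 m and z of plant1_mid in the frame of plate between 0.03 and 0.05 m and not (x of seedling0_mid in the frame of plate between -0.06 and 0.06 m and y of seedling0_mid in the frame of plate between -0.115 and 0.115 m and z of seedling0_mid in the frame of plate between 0.03 and 0.05 m and angle between seedling0_mid's own z axis and vertical below 0.15 rad) and not (x of seedling1_mid in the frame of plate between -0.06 and 0.06 m and y of seedling1_mid in the frame of plate between -0.115 and 0.115 m and z of seedling1_mid in the frame of plate between 0.03 and 0.05 m and angle between seedling1_mid's own z axis and vertical below 0.15 rad) and not (x of seedling2_mid in the frame of plate between -0.06 and 0.06 m and y of seedling2_mid in the frame of plate between -0.115 and 0.115 m and z of seedling2_mid in the frame of plate between 0.03 and 0.05 m and angle between seedling2_mid's own z axis and vertical below 0.15 rad)), for 0.2 s.
3. with the bat still off, every square-potted plant stands in the tray and every seedling stands on the plate (value of joint bat below -0.3 rad and x of plant0_mid in the frame of tray between -0.04 and 0.04 m and y of plant0_mid in the frame of tray between -0.075 and 0.075 m and z of plant0_mid in the frame of tray between 0.025 and 0.045 m and angle between each of plant0_mid, plant1_mid, seedling0_mid, seedling1_mid, seedling2_mid's own z axis and vertical below 0.15 rad and x of plant1_mid in the frame of tray between -0.04 and 0.04 m and y of plant1_mid in the frame of tray between -0.075 and 0.075 m and z of plant1_mid in the frame of tray between 0.025 and 0.045 m and x of seedling0_mid in the frame of plate between -0.06 and 0.06 m and y of seedling0_mid in the frame of plate between -0.115 and 0.115 m and z of seedling0_mid in the frame of plate between 0.03 and 0.05 m and x of seedling1_mid in the frame of plate between -0.06 and 0.06 m and y of seedling1_mid in the frame of plate between -0.115 and 0.115 m and z of seedling1_mid in the frame of plate between 0.03 and 0.05 m and x of seedling2_mid in the frame of plate between -0.06 and 0.06 m and y of seedling2_mid in the frame of plate between -0.115 and 0.115 m and z of seedling2_mid in the frame of plate between 0.03 and 0.05 m), for 0.2 s.
At the end, for the whole second after the job is handed in: Bat on (above 0.3 rad); each square pot present upright on the tray floor; each seedling present upright on the plate, centre within 60 mm (plate x) and 115 mm (plate y) of the plate centre; jar upright on the caddy floor; all at rest (value of joint bat above 0.3 rad and x of plant0_mid in the frame of tray between -0.04 and 0.04 m and y of plant0_mid in the frame of tray between -0.075 and 0.075 m and z of plant0_mid in the frame of tray between 0.025 and 0.045 m and angle between each of plant0_mid, plant1_mid, seedling0_mid, seedling1_mid, seedling2_mid, jar_mid's own z axis and vertical below 0.15 rad and x of plant1_mid in the frame of tray between -0.04 and 0.04 m and y of plant1_mid in the frame of tray between -0.075 and 0.075 m and z of plant1_mid in the frame of tray between 0.025 and 0.045 m and x of seedling0_mid in the frame of plate between -0.06 and 0.06 m and y of seedling0_mid in the frame of plate between -0.115 and 0.115 m and z of seedling0_mid in the frame of plate between 0.03 and 0.05 m and x of seedling1_mid in the frame of plate between -0.06 and 0.06 m and y of seedling1_mid in the frame of plate between -0.115 and 0.115 m and z of seedling1_mid in the frame of plate between 0.03 and 0.05 m and x of seedling2_mid in the frame of plate between -0.06 and 0.06 m and y of seedling2_mid in the frame of plate between -0.115 and 0.115 m and z of seedling2_mid in the frame of plate between 0.03 and 0.05 m and x of jar_mid in the frame of caddy between -0.035 and 0.035 m and y of jar_mid in the frame of caddy between -0.035 and 0.035 m and z of jar_mid in the frame of caddy between 0.035 and 0.055 m and linear speed of each of seedling0, seedling1, seedling2, plant0, plant1, jar below 0.03 m/s); the robot touches nothing.
It fails at once if the spray was shoved more than 60 mm or knocked over (distance of spray from where it was at the start of the episode above 0.06 m or angle between spray's own z axis and vertical above 0.6 rad).
It fails at once if the trowel was shoved more than 60 mm or knocked over (distance of trowel from where it was at the start of the episode above 0.06 m or angle between trowel's own z axis and vertical above 0.6 rad).
It fails at once if the saucer was shoved more than 60 mm or knocked over (distance of saucer from where it was at the start of the episode above 0.06 m or angle between saucer's own z axis and vertical above 0.6 rad).
It fails at once if the claypot was shoved more than 60 mm or knocked over (distance of claypot from where it was at the start of the episode above 0.06 m or angle between claypot's own z axis and vertical above 0.6 rad).
It fails at once if the labels was shoved more than 60 mm or knocked over (distance of labels from where it was at the start of the episode above 0.06 m or angle between labels's own z axis and vertical above 0.6 rad).
Of seedling0, seedling1, seedling2 only 2 to 3 are there at a start; the rules pass over those that are not, and their reading is None.
Of plant0, plant1 only 1 to 2 are there at a start; the rules pass over those that are not, and their reading is None.
At some moment in a run one of seedling0, seedling1, seedling2 may be knocked a few centimetres aside while the robot is not near it.
It also fails if it takes over 208 s, if anything falls off the work surface, if the arm or the gripper's body presses on something with over 40 N, if the wrist force passes 120 N, or if a joint passes its speed limit or range.

### The arm

A 6-joint arm with a two-finger parallel gripper is mounted at the origin on the work surface. World frame = base frame: x ahead of the robot, y to its left, z up, the work surface at z = 0. Lengths are in m, angles in rad, forces in N, time in s.
With the tool pointing down it reaches from about 0.35 to 0.775 m from the base axis. Payload 5.5 kg.
Tool frame: the origin (TCP) lies midway between the tips of the shut fingers; the grasp point (between the pads) lies 19 mm behind it; z points along the fingers, x is the direction in which the jaws open and shut, and the axes are right-handed (so a half turn about z gives the same grasp; the last joint's range is limited). The gripper opens to 85 mm and grips with 20 to 120 N. Pads are 22 mm wide; open, the fingers measure 114 mm over their backs; the gripper's body (76 mm by 85 mm) begins 54 mm behind the grasp point. The pads swing forward as they close: fully open they stand 13 mm farther back than shut.
Start: joints at [1.061, 0.313, 0.046, 1.304, 0, 1.431], TCP at [0.208, 0.536, 0.205] pointing down, gripper open.
Joint ranges: [-2.76, 2.76], [-0.86, 1.69], [-1.03, 1.26], [-2.2, 2.34], [-1.47, 1.5], [-3.14, 3.14]. Speed limits (rad/s): [2.57, 2.57, 3.14, 3.14, 3.14, 3.14].

### API

Orientations are given as a unit quaternion [w, x, y, z].
In Python, from workcell import env gives the robot as it stands.
- The arm moves only by the tool servo_tool, never from a script. Its argument "targets" is a list of rows, each an object with "xyz": the shift along the tool's x, y, z in m, a list of three; "twist": the turn, a rotation vector about the tool's x, y, z in rad, a list of three; "jaw": the opening, from 0 (shut) to 1 (fully open). A call has 1 to 12 rows; each row is the pose to reach, as a shift and turn from the pose commanded when the call began, along the tool's axes at that moment; what a row does not reach only later rows make up. A row lasts 1/12 s, in which the tool goes at most 41.7 mm and 7.16 degrees, less where a joint would pass 70% of its speed; a pose out of reach is approached as far as the arm can. A call with a gripper value outside its range is refused whole. The fingers move at their own pace and stop on an object; "squeeze" is the grip in N (left out, the last holds). Time passes only in rows, so rows that repeat a pose let the fingers close. It gives the time, the measured TCP pose, the force and the opening at its end, in the units of the state.
- env.get_state(): the state, without advancing time (a new reading comes with each control period).
- env.read_camera(name): name is "scene" or "side" or "wrist"; returns a dict with "color" (400x640x3 uint8, red, green, blue), "depth" (400x640 float32, m along the optical axis (not along the pixel's ray), 0 where there is no reading), "fx", "fy", "cx", "cy" (pixels), "eye" and "attitude" of the camera in the world. Camera axes: x right, y down, z forward; pixel columns grow to the right and rows downward; lengths in m; the calibration is good to about 2 mm. The wrist camera is an equidistant fisheye: a pixel r from the principal point sees the ray r / f radians off the axis. A picture is of the moment at which its call begins.
- env.hand_in(): hands the job in, once; it reports no verdict.
The state is a dict: "clock": time; "joint_pos": joint angles; "qvel": joint speeds; "tau": joint torques, N m; "tcp_pos": TCP position; "orientation": TCP orientation; "wrist_force": force on the tool from outside, world axes, zero at the start; "ft_torque": the same for the moment, N m; "finger_gap": finger opening in m.
Only numpy, scipy, OpenCV 4.12 (cv2) and the standard library are available. Lean on these libraries where they do the work, as an engineer would, in place of code of your own. Each camera call takes 0.05 s, during which the arm holds its last target. There are 200 camera calls.

## Working session

There is one attempt and no reset: what is moved stays moved. The work goes in short steps, Python scripts to look and compute and a tool call to move; the robot and the scene stay as the last step left them, time stands still between calls to the robot, and variables do not carry over. Pictures are saved under pics/ and viewed, about 12 in all and at most 16, crops included, and the job is handed in when it is done.

Besides the shell and the picture viewer there is one more tool, called after "Call:" as name([rows], argument=value, ...), one row to a line, values as JSON. servo_tool: Moves the arm, as the interface text tells. Its arguments: {"type":"object","properties":{"targets":{"type":"array","items":{"type":"object","properties":{"xyz":{"type":"array","items":{"type":"number"}},"twist":{"type":"array","items":{"type":"number"}},"jaw":{"type":"number"}}}},"squeeze":{"type":"number"}},"required":["targets"]}

```bash
mkdir -p pics; ls
cat > h.py <<'E'
import numpy as np, cv2
from scipy.spatial.transform import Rotation as R
from workcell import env
def rot(q): return R.from_quat([q[1],q[2],q[3],q[0]]).as_matrix()
def shot(name,fn=None):
    c=env.read_camera(name)
    if fn: cv2.imwrite('pics/'+fn,c['color'][:,:,::-1])
    return c
def att(c):
    a=np.array(c['attitude'],float)
    return a if a.shape==(3,3) else rot(a)
def cloud(c):  # pinhole world points HxWx3
    v,u=np.mgrid[0:400,0:640]; d=c['depth']
    p=np.stack([(u-c['cx'])/c['fx']*d,(v-c['cy'])/c['fy']*d,d],-1)
    return p@att(c).T+np.array(c['eye'])
E
python3 - <<'E'
from h import *
s=env.get_state(); print(s)
for n in ['scene','side']:
    c=shot(n,n+'0.png'); np.savez(n+'0.npz',**c); print(n,c['eye'],c['attitude'],c['fx'],c['cx'],c['cy'])
E
```

```text
pics
{'clock': 0.0, 'joint_pos': array([1.06141829e+00, 3.14034493e-01, 4.49620284e-02, 1.30362551e+00,
       2.95731908e-06, 1.43120717e+00]), 'qvel': array([-0.00134881, -0.000373  , -0.00217796, -0.00028974,  0.00059215,
       -0.00038954]), 'tau': array([ 1.81649255e-03, -4.80620313e+01,  2.98535156e+01,  1.91199244e-02,
       -3.25666842e-04, -1.18092339e-05]), 'tcp_pos': array([0.20753189, 0.53561909, 0.20358262]), 'orientation': array([ 4.21569978e-04,  8.25050716e-01,  5.65057884e-01, -8.52257039e-04]), 'wrist_force': array([-0.14994923, -0.07534409,  0.05195358]), 'ft_torque': array([0.03250871, 0.04361356, 0.02564055]), 'finger_gap': 0.08520008324013992}
scene [ 1.15703503 -0.19070307  0.96451813] [-0.26408117  0.76507418  0.55229704 -0.19972635] 371.5469682875819 320.50242209014726 200.22417396061843
side [ 0.28223121 -0.65706276  0.96172505] [-0.32774492  0.93353682 -0.13966155  0.03983609] 451.3458112826478 324.2640053282678 196.405006289991
```

View pics/scene0.png

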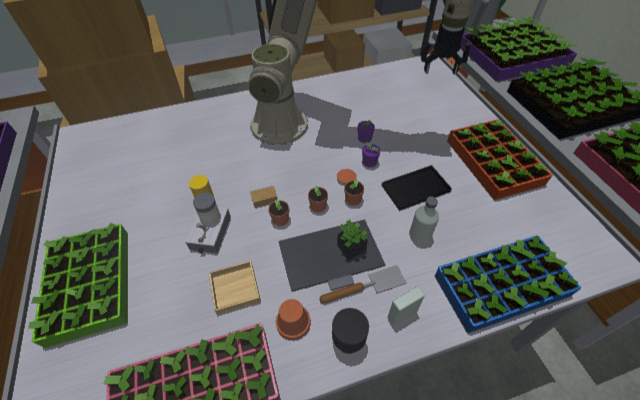

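View pics/side0.png

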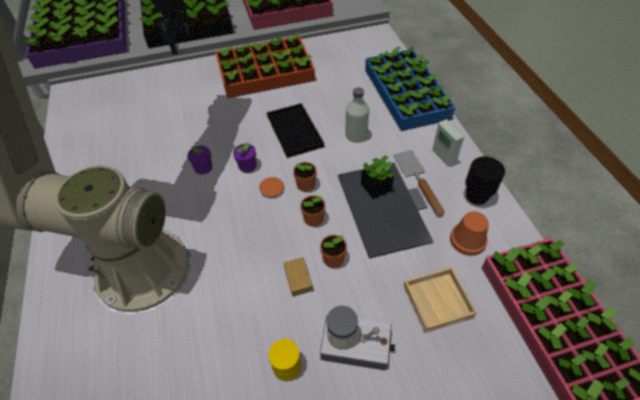

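The pictures show:
- **Jar:** the white jar with the grey lid is on the switch box at scene (206,210) and side (342,325). A yellow look-alike stands at scene (200,187).
- **Seedlings:** three terracotta ones at scene (280,211), (318,198) and (354,191). The purple look-alikes are at (366,130) and (371,154).
- **Square plant:** one black pot at scene (352,237). The black cup at (350,330) and the tray at (416,187) are also black.
- **Others:** the caddy is at (235,286).

Next I measure these from depth and check a crop.

```bash
cat > m.py <<'E'
from h import *
def blobs(P,mask,minpx=40):
    n,l,st,ce=cv2.connectedComponentsWithStats(mask.astype(np.uint8))
    for i in range(1,n):
        if st[i,4]<minpx: continue
        m=l==i; p=P[m]
        print('  px',ce[i].round(),'n',st[i,4],'lo',np.percentile(p,2,0).round(3),'hi',np.percentile(p,98,0).round(3),'med',np.median(p,0).round(3))
def rect(P,m):
    p=P[m][:,:2]; (c,s,a)=cv2.minAreaRect((p*1000).astype(np.float32)); print('  rect',np.round(c),np.round(s),round(a,1))
E
python3 - <<'E'
from m import *
for n in ['scene','side']:
    c=dict(np.load(n+'0.npz')); P=cloud(c); hsv=cv2.cvtColor(c['color'],cv2.COLOR_RGB2HSV)
    H,S,V=[hsv[...,i].astype(int) for i in range(3)]; Z=P[...,2]; ok=(c['depth']>0)&(P[...,0]>0.2)&(P[...,0]<1)&(abs(P[...,1])<0.5)
    print(n,'terracotta'); blobs(P,ok&((H<12)|(H>174))&(S>100)&(V>50)&(Z>0.005)&(Z<0.075),60)
    print('dark high'); blobs(P,ok&(V<70)&(Z>0.03)&(Z<.3),60)
    print('dark low'); blobs(P,ok&(V<75)&(Z<0.025)&(Z>0.0),150)
    m=ok&(Z>0.1)&(Z<0.14)&(P[...,1]<-.1); print('high -y'); blobs(P,m,30)
    m=ok&(Z>0.035)&(Z<0.055)&(P[...,1]<-.15)&(S<60); print('box top'); blobs(P,m,60)
    m=ok&(H>12)&(H<25)&(S>60)&(Z>0.0)&(Z<.05); print('wood'); blobs(P,m,100)
    m=ok&(H>12)&(H<25)&(S>60)&(Z>0.02)&(Z<.04)&(P[...,0]>.55)&(P[...,1]<-.05); rect(P,m)
a=cv2.imread('pics/scene0.png')[165:300,170:450]; b=cv2.imread('pics/side0.png')[290:380,260:420]
o=np.zeros((600,800,3),np.uint8); a=cv2.resize(a,None,fx=2.4,fy=2.4); b=cv2.resize(b,None,fx=2.8,fy=2.8); o[:a.shape[0],:a.shape[1]]=a; o[330:330+b.shape[0],:b.shape[1]]=b
cv2.imwrite('pics/crop1.png',o)
E
```

```text
scene terracotta
  px [346. 176.] n 215 lo [0.327 0.12  0.012] hi [0.423 0.178 0.059] med [0.357 0.147 0.015]
  px [353. 198.] n 159 lo [0.453 0.11  0.008] hi [0.482 0.156 0.06 ] med [0.474 0.127 0.039]
  px [318. 204.] n 150 lo [ 0.445 -0.008  0.01 ] hi [0.471 0.038 0.061] med [0.464 0.012 0.04 ]
  px [280. 218.] n 153 lo [ 0.463 -0.138  0.01 ] hi [ 0.484 -0.088  0.061] med [ 0.477 -0.113  0.042]
  px [294. 327.] n 537 lo [ 0.777 -0.202  0.012] hi [ 0.832 -0.12   0.074] med [ 0.818 -0.164  0.035]
dark high
  px [367. 134.] n 64 lo [0.202 0.264 0.03 ] hi [0.216 0.308 0.059] med [0.21  0.284 0.047]
  px [370. 158.] n 67 lo [0.312 0.227 0.03 ] hi [0.34  0.273 0.056] med [0.333 0.243 0.045]
  px [354. 188.] n 142 lo [0.421 0.115 0.051] hi [0.471 0.166 0.062] med [0.451 0.138 0.055]
  px [318. 195.] n 150 lo [ 0.413 -0.004  0.051] hi [0.459 0.048 0.058] med [0.439 0.018 0.055]
  px [207. 208.] n 68 lo [ 0.416 -0.341  0.108] hi [ 0.437 -0.289  0.125] med [ 0.432 -0.311  0.117]
  px [278. 209.] n 160 lo [ 0.426 -0.135  0.05 ] hi [ 0.474 -0.085  0.058] med [ 0.453 -0.113  0.054]
  px [207. 
[... 9738 characters left out ...]
025] med [ 0.782 -0.453  0.019]
  px [353. 363.] n 155 lo [ 0.355 -0.399  0.009] hi [ 0.472 -0.342  0.025] med [ 0.413 -0.371  0.017]
high -y
  px [342. 322.] n 867 lo [ 0.376 -0.348  0.104] hi [ 0.432 -0.292  0.128] med [ 0.403 -0.323  0.125]
box top
  px [362. 344.] n 1879 lo [ 0.36  -0.393  0.038] hi [ 0.502 -0.297  0.051] med [ 0.449 -0.348  0.045]
wood
  px [430. 196.] n 255 lo [ 0.742 -0.073  0.013] hi [0.759 0.04  0.027] med [ 0.749 -0.015  0.022]
  px [298. 276.] n 725 lo [ 0.33  -0.182  0.011] hi [ 0.377 -0.105  0.033] med [ 0.354 -0.149  0.03 ]
  px [439. 299.] n 2928 lo [ 0.585 -0.35   0.002] hi [ 0.701 -0.234  0.032] med [ 0.648 -0.289  0.006]
  rect [ 738. -275.] [320. 446.] 5.1
```

View pics/crop1.png

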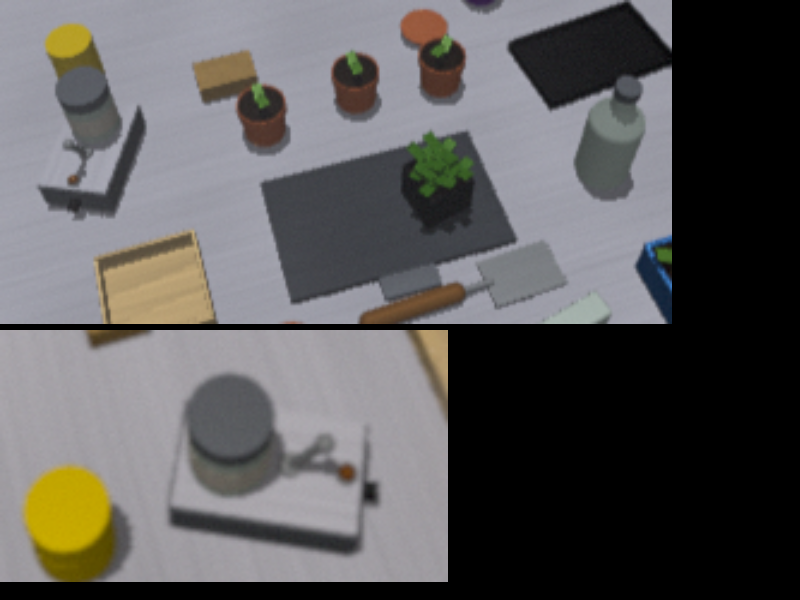

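The crop shows the jar with the grey lid on the far end of the box, with the bat and amber lamp at the other end. The yellow jar stands separately behind it. Only one plant is on the plate. I still need yaw angles and refined centres.

```bash
cat >> m.py <<'E'
def both(tag='0',live=True):
    out=[]
    for n in ['scene','side']:
        c=shot(n,n+tag+'.png') if live else dict(np.load(n+tag+'.npz'))
        h=cv2.cvtColor(c['color'],cv2.COLOR_RGB2HSV).reshape(-1,3).astype(int); P=cloud(c).reshape(-1,3)
        out.append((P,h,c['color'].reshape(-1,3)))
    return [np.concatenate(a) for a in zip(*out)]
def sel(P,h,lo,hi,extra=True):
    return P[np.all((P>lo)&(P<hi),1)&extra]
def rc(p,name):
    (c,s,a)=cv2.minAreaRect((p[:,:2]*1000).astype(np.float32)); print(name,len(p),'c',np.round(c),'s',np.round(s),'ang',round(a,1))
def circ(p,name):  # least-squares circle
    A=np.c_[2*p[:,:2],np.ones(len(p))]; x=np.linalg.lstsq(A,(p[:,:2]**2).sum(1),rcond=None)[0]
    print(name,len(p),'c',x[:2].round(4),'r',np.sqrt(x[2]+x[0]**2+x[1]**2).round(4))
def seedlings(P,h):
    t=((h[:,0]<12)|(h[:,0]>174))&(h[:,1]>100)&(h[:,2]>50)
    q=sel(P,h,[.38,-.2,.046],[.72,.25,.075],t)
    k,l=cv2.partition((q[:,:2]*1000).astype(int).tolist(),lambda a,b:(a[0]-b[0])**2+(a[1]-b[1])**2<225) if False else (0,None)
    from scipy.cluster.hierarchy import fcluster,linkage
    l=fcluster(linkage(q[:,:2],'single'),0.015,'distance')
    for i in set(l):
        if (l==i).sum()>40: circ(q[l==i],'seedling z%.3f'%q[l==i][:,2].max())
E
python3 - <<'E'
from m import *
P,h,c=both('0',False); H,S,V=h.T
rc(sel(P,h,[.33,-.45,.040],[.55,-.25,.048],S<70),'box')
p=sel(P,h,[.33,-.45,.06],[.55,-.25,.12]); 
q=sel(P,h,[.33,-.42,.119],[.5,-.25,.132]); rc(q,'jarlid')
b=sel(P,h,[.442,-.42,.055],[.55,-.25,.11]); print('bat',len(b)); 
for z in (.06,.07,.08,.09,.1): 
    t=b[abs(b[:,2]-z)<.005]; print(z,len(t),t.mean(0).round(3) if len(t) else '')
rc(sel(P,h,[.54,-.37,.024],[.74,-.2,.034],(H>10)&(H<28)&(S>50)),'caddy')
rc(sel(P,h,[.38,.22,.013],[.57,.5,.022],V<75),'tray')
rc(sel(P,h,[.5,-.17,.006],[.72,.17,.013],(V<85)),'plate')
rc(sel(P,h,[.57,0,.052],[.69,.12,.064],(V<70)&(S<90)),'plantrim')
rc(sel(P,h,[.57,0,.02],[.69,.12,.064],(V<50)&(S<90)),'plant')
seedlings(P,h)
# amber lamp
i=(H>8)&(H<22)&(S>110); a=sel(P,h,[.33,-.45,.04],[.55,-.25,.075],i); print('lamp',len(a),a.mean(0) if len(a) else '')
E
```

```text
box 2348 c [ 433. -331.] s [ 93. 141.] ang 64.4
jarlid 1057 c [ 406. -318.] s [63. 61.] ang 23.8
bat 125
0.06 24 [ 0.464 -0.346  0.058]
0.07 16 [ 0.455 -0.343  0.07 ]
0.08 18 [ 0.459 -0.344  0.081]
0.09 6 [ 0.459 -0.347  0.089]
0.1 60 [ 0.467 -0.348  0.099]
caddy 881 c [ 644. -290.] s [122. 123.] ang 89.7
tray 515 c [474. 354.] s [124. 205.] ang 5.3
plate 7885 c [627.  -3.] s [282. 179.] ang 88.3
plantrim 129 c [628.  61.] s [66. 63.] ang 11.8
plant 406 c [628.  62.] s [67. 64.] ang 11.0
seedling z0.063 225 c [ 0.4519 -0.1116] r 0.0301
seedling z0.064 206 c [0.4382 0.0193] r 0.0298
seedling z0.064 194 c [0.4497 0.138 ] r 0.0297
lamp 20 [ 0.48324531 -0.35655614  0.05401306]
```

```bash
cat > go.py <<'E'
import sys
from h import *
def go(*a):
    s=env.get_state(); M=rot(s['orientation']); t=np.array(s['tcp_pos'])
    print('t',round(s['clock'],2),'tcp',t.round(4),'gap',round(s['finger_gap'],4),'F',np.round(s['wrist_force'],1),'q',np.round(s['joint_pos'],2))
    for x,y,z,ang in a:
        w=R.from_euler('z',np.radians(ang)).as_matrix(); D=np.stack([w[:,0],-w[:,1],-w[:,2]],1)
        print((x,y,z,ang),'xyz',(M.T@(np.array([x,y,z])-t)).round(4).tolist(),'twist',R.from_matrix(M.T@D).as_rotvec().round(3).tolist())
if __name__=='__main__': go(*np.array(sys.argv[1:],float).reshape(-1,4).tolist())
E
python3 go.py .45 .1 .27 64.4  .406 -.318 .2 64.4
```

```text
t 0.1 tcp [0.2076 0.5357 0.2037] gap 0.0856 F [-0.1 -0.5 -0.6] q [ 1.06  0.31  0.05  1.3  -0.    1.43]
(0.45, 0.1, 0.27, 64.4) xyz [-0.3187, 0.3835, -0.0659] twist [-0.0, 0.002, 0.077]
(0.406, -0.318, 0.2, 64.4) xyz [-0.7243, 0.4935, 0.0048] twist [-0.0, 0.002, 0.077]
```

Call:
servo_tool([
  {"xyz":[-0.05,0.06,-0.03],"jaw":1},
  {"xyz":[-0.08,0.09,-0.06]},
  {"xyz":[-0.11,0.13,-0.066]},
  {"xyz":[-0.135,0.16,-0.066]},
  {"xyz":[-0.16,0.19,-0.066],"twist":[0,0.002,0.077]},
  {"xyz":[-0.185,0.22,-0.066],"twist":[0,0.002,0.077]},
  {"xyz":[-0.21,0.25,-0.066],"twist":[0,0.002,0.077]},
  {"xyz":[-0.235,0.28,-0.066],"twist":[0,0.002,0.077]},
  {"xyz":[-0.26,0.31,-0.066],"twist":[0,0.002,0.077]},
  {"xyz":[-0.285,0.34,-0.066],"twist":[0,0.002,0.077]},
  {"xyz":[-0.319,0.384,-0.066],"twist":[0,0.002,0.077]},
  {"xyz":[-0.319,0.384,-0.066],"twist":[0,0.002,0.077]},
])

```text
schema error: expected keys xyz, twist, jaw
```

```bash
python3 go.py .406 -.318 .22 64.4
```

```text
t 0.1 tcp [0.2076 0.5357 0.2037] gap 0.0856 F [-0.1 -0.5 -0.6] q [ 1.06  0.31  0.05  1.3  -0.    1.43]
(0.406, -0.318, 0.22, 64.4) xyz [-0.7243, 0.4935, -0.0152] twist [-0.0, 0.002, 0.077]
```

Call:
servo_tool([
  {"xyz":[-0.02,0.02,-0.03],"twist":[0,0,0],"jaw":1},
  {"xyz":[-0.319,0.384,-0.066],"twist":[0,0.002,0.077],"jaw":1},
  {"xyz":[-0.319,0.384,-0.066],"twist":[0,0.002,0.077],"jaw":1},
  {"xyz":[-0.319,0.384,-0.066],"twist":[0,0.002,0.077],"jaw":1},
  {"xyz":[-0.319,0.384,-0.066],"twist":[0,0.002,0.077],"jaw":1},
  {"xyz":[-0.319,0.384,-0.066],"twist":[0,0.002,0.077],"jaw":1},
  {"xyz":[-0.319,0.384,-0.066],"twist":[0,0.002,0.077],"jaw":1},
  {"xyz":[-0.319,0.384,-0.066],"twist":[0,0.002,0.077],"jaw":1},
  {"xyz":[-0.319,0.384,-0.066],"twist":[0,0.002,0.077],"jaw":1},
  {"xyz":[-0.319,0.384,-0.066],"twist":[0,0.002,0.077],"jaw":1},
  {"xyz":[-0.319,0.384,-0.066],"twist":[0,0.002,0.077],"jaw":1},
  {"xyz":[-0.319,0.384,-0.066],"twist":[0,0.002,0.077],"jaw":1},
], squeeze=40)

```text
clock: 1.1
tcp_pos: [0.444, 0.1102, 0.2694]
orientation: [-0.001, 0.846, 0.533, 0.001]
wrist_force: [0.1, 0.9, 0.2]
finger_gap: 0.0856
```

```bash
python3 go.py .45 .1 .27 64.4 .406 -.318 .22 64.4
```

```text
t 1.1 tcp [0.444  0.1102 0.2694] gap 0.0856 F [0.1 0.9 0.2] q [ 0.07  0.07 -0.1   1.4   0.    0.51]
(0.45, 0.1, 0.27, 64.4) xyz [-0.0066, 0.0098, -0.0006] twist [-0.0, -0.002, -0.0]
(0.406, -0.318, 0.22, 64.4) xyz [-0.4027, 0.1508, 0.0485] twist [-0.0, -0.002, -0.0]
```

Call:
servo_tool([
  {"xyz":[-0.396,0.141,0.05],"twist":[0,0,0],"jaw":1},
  {"xyz":[-0.396,0.141,0.05],"twist":[0,0,0],"jaw":1},
  {"xyz":[-0.396,0.141,0.05],"twist":[0,0,0],"jaw":1},
  {"xyz":[-0.396,0.141,0.05],"twist":[0,0,0],"jaw":1},
  {"xyz":[-0.396,0.141,0.05],"twist":[0,0,0],"jaw":1},
  {"xyz":[-0.396,0.141,0.05],"twist":[0,0,0],"jaw":1},
  {"xyz":[-0.396,0.141,0.05],"twist":[0,0,0],"jaw":1},
  {"xyz":[-0.396,0.141,0.05],"twist":[0,0,0],"jaw":1},
  {"xyz":[-0.396,0.141,0.05],"twist":[0,0,0],"jaw":1},
  {"xyz":[-0.396,0.141,0.05],"twist":[0,0,0],"jaw":1},
  {"xyz":[-0.396,0.141,0.05],"twist":[0,0,0],"jaw":1},
  {"xyz":[-0.396,0.141,0.05],"twist":[0,0,0],"jaw":1},
])

```text
clock: 2.1
tcp_pos: [0.3988, -0.308, 0.2172]
orientation: [-0.002, 0.847, 0.531, 0.001]
wrist_force: [1.0, 0.3, -0.6]
finger_gap: 0.0852
```

Run:
```python
from h import *
c=shot('wrist','w1.png')
from go import go
go((.406,-.318,.22,64.4),(.406,-.318,.075,64.4))
```

```text
t 2.15 tcp [ 0.399  -0.3061  0.2176] gap 0.0857 F [-0.5  0.4  0.2] q [-0.82  0.17 -0.11  1.3   0.   -0.37]
(0.406, -0.318, 0.22, 64.4) xyz [-0.0077, 0.0115, -0.0024] twist [-0.002, -0.003, -0.003]
(0.406, -0.318, 0.075, 64.4) xyz [-0.0082, 0.0118, 0.1426] twist [-0.002, -0.003, -0.003]
```

View pics/w1.png

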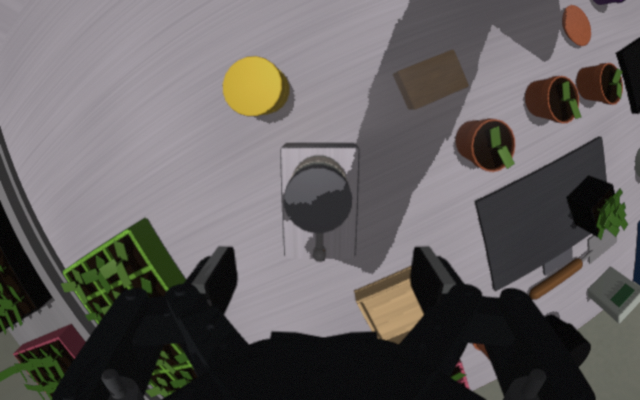

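The wrist view shows the lid centred at (318,198) between the fingers and the box square to the tool. I'll correct laterally and descend.

Call:
servo_tool([
  {"xyz":[-0.008,0.0115,0.0],"twist":[0,0,0],"jaw":1},
  {"xyz":[-0.008,0.0115,0.01],"twist":[0,0,0],"jaw":1},
  {"xyz":[-0.008,0.0115,0.03],"twist":[0,0,0],"jaw":1},
  {"xyz":[-0.008,0.0115,0.05],"twist":[0,0,0],"jaw":1},
  {"xyz":[-0.008,0.0115,0.07],"twist":[0,0,0],"jaw":1},
  {"xyz":[-0.008,0.0115,0.09],"twist":[0,0,0],"jaw":1},
  {"xyz":[-0.008,0.0115,0.11],"twist":[0,0,0],"jaw":1},
  {"xyz":[-0.008,0.0115,0.13],"twist":[0,0,0],"jaw":1},
  {"xyz":[-0.008,0.0115,0.142],"twist":[0,0,0],"jaw":1},
  {"xyz":[-0.008,0.0115,0.142],"twist":[0,0,0],"jaw":1},
  {"xyz":[-0.008,0.0115,0.142],"twist":[0,0,0],"jaw":1},
])

```text
clock: 3.07
tcp_pos: [0.4064, -0.3154, 0.076]
orientation: [-0.002, 0.846, 0.534, 0.001]
wrist_force: [0.6, 1.3, 0.7]
finger_gap: 0.0854
```

Call:
servo_tool([
  {"xyz":[0,0,0],"twist":[0,0,0],"jaw":0.65},
  {"xyz":[0,0,0],"twist":[0,0,0],"jaw":0.5},
  {"xyz":[0,0,0],"twist":[0,0,0],"jaw":0.5},
  {"xyz":[0,0,0],"twist":[0,0,0],"jaw":0.5},
  {"xyz":[0,0,0],"twist":[0,0,0],"jaw":0.5},
  {"xyz":[0,0,0],"twist":[0,0,0],"jaw":0.5},
  {"xyz":[0,0,0],"twist":[0,0,0],"jaw":0.5},
  {"xyz":[0,0,0],"twist":[0,0,0],"jaw":0.5},
])

```text
clock: 3.73
tcp_pos: [0.4077, -0.318, 0.0782]
orientation: [0.001, 0.846, 0.533, 0.002]
wrist_force: [-0.5, 3.7, 5.7]
finger_gap: 0.0606
```

Call:
servo_tool([
  {"xyz":[0,0,-0.01],"twist":[0,0,0],"jaw":0.5},
  {"xyz":[0,0,-0.03],"twist":[0,0,0],"jaw":0.5},
  {"xyz":[0,0,-0.055],"twist":[0,0,0],"jaw":0.5},
  {"xyz":[0,0,-0.08],"twist":[0,0,0],"jaw":0.5},
  {"xyz":[0.005,0.01,-0.1],"twist":[0,0,0],"jaw":0.5},
  {"xyz":[0.02,0.03,-0.11],"twist":[0,0,0],"jaw":0.5},
  {"xyz":[0.04,0.062,-0.11],"twist":[0,0,0],"jaw":0.5},
  {"xyz":[0.06,0.095,-0.11],"twist":[0,0,0],"jaw":0.5},
  {"xyz":[0.08,0.127,-0.11],"twist":[0,0,0],"jaw":0.5},
  {"xyz":[0.1,0.158,-0.11],"twist":[0,0,0],"jaw":0.5},
  {"xyz":[0.118,0.187,-0.11],"twist":[0,0,0],"jaw":0.5},
  {"xyz":[0.127,0.2,-0.11],"twist":[0,0,0],"jaw":0.5},
])

```text
clock: 4.73
tcp_pos: [0.6454, -0.2888, 0.1861]
orientation: [-0.0, 0.846, 0.534, 0.001]
wrist_force: [-0.4, -0.0, -2.9]
finger_gap: 0.0604
```

Run:
```python
from m import *
from go import go
P,h,c=both('2')
q=sel(P,h,[.56,-.37,.18],[.72,-.2,.26],(h[:,1]<60)); print(len(q)); z=np.percentile(q[:,2],95); print(z)
go((.644,-.29,.188,64.4),(.644,-.29,.04,64.4))
```

```text
1523
0.24589331182726265
t 4.83 tcp [ 0.6443 -0.2887  0.1856] gap 0.0606 F [-0.5 -0.2 -3.2] q [-0.54  0.59  0.43  1.41  0.   -0.09]
(0.644, -0.29, 0.188, 64.4) xyz [-0.0013, 0.0003, -0.0024] twist [-0.001, -0.002, 0.003]
(0.644, -0.29, 0.04, 64.4) xyz [-0.0017, 0.0003, 0.1456] twist [-0.001, -0.002, 0.003]
```

View pics/side2.png

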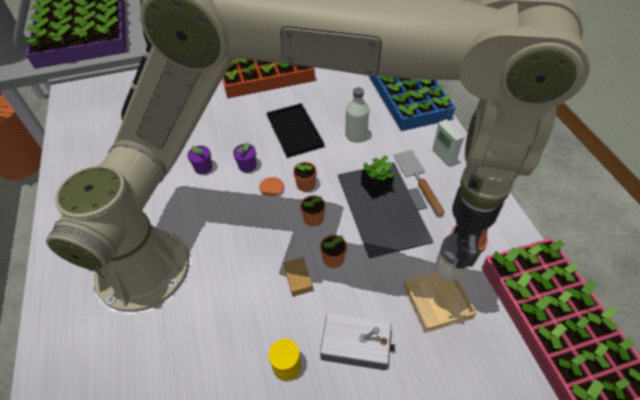

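The side view shows the jar held at (450,262) above the caddy and the bat still on at (372,333). I'll lower the jar.

Call:
servo_tool([
  {"xyz":[-0.002,0,0.015],"twist":[0,0,0],"jaw":0.5},
  {"xyz":[-0.002,0,0.04],"twist":[0,0,0],"jaw":0.5},
  {"xyz":[-0.002,0,0.07],"twist":[0,0,0],"jaw":0.5},
  {"xyz":[-0.002,0,0.1],"twist":[0,0,0],"jaw":0.5},
  {"xyz":[-0.002,0,0.12],"twist":[0,0,0],"jaw":0.5},
  {"xyz":[-0.002,0,0.132],"twist":[0,0,0],"jaw":0.5},
  {"xyz":[-0.002,0,0.14],"twist":[0,0,0],"jaw":0.5},
  {"xyz":[-0.002,0,0.145],"twist":[0,0,0],"jaw":0.5},
  {"xyz":[-0.002,0,0.146],"twist":[0,0,0],"jaw":0.5},
  {"xyz":[-0.002,0,0.146],"twist":[0,0,0],"jaw":0.5},
])

```text
clock: 5.67
tcp_pos: [0.6417, -0.2918, 0.042]
orientation: [0.0, 0.846, 0.533, 0.001]
wrist_force: [0.1, -0.3, -2.2]
finger_gap: 0.0608
```

Call:
servo_tool([
  {"xyz":[0,0,0.002],"twist":[0,0,0],"jaw":0.5},
  {"xyz":[0,0,0.004],"twist":[0,0,0],"jaw":0.5},
  {"xyz":[0,0,0.004],"twist":[0,0,0],"jaw":0.5},
  {"xyz":[0,0,0.004],"twist":[0,0,0],"jaw":0.85},
  {"xyz":[0,0,0.004],"twist":[0,0,0],"jaw":1},
  {"xyz":[0,0,0.004],"twist":[0,0,0],"jaw":1},
  {"xyz":[0,0,0.004],"twist":[0,0,0],"jaw":1},
  {"xyz":[0,0,-0.02],"twist":[0,0,0],"jaw":1},
  {"xyz":[0,0,-0.05],"twist":[0,0,0],"jaw":1},
  {"xyz":[0,0,-0.09],"twist":[0,0,0],"jaw":1},
  {"xyz":[0,0,-0.13],"twist":[0,0,0],"jaw":1},
  {"xyz":[0,0,-0.13],"twist":[0,0,0],"jaw":1},
])

```text
clock: 6.67
tcp_pos: [0.6447, -0.2936, 0.1809]
orientation: [0.006, 0.846, 0.533, 0.004]
wrist_force: [0.3, -0.4, 2.2]
finger_gap: 0.0852
```

Run:
```python
from m import *
from go import go
P,h,c=both('3')
q=sel(P,h,[.56,-.37,.05],[.72,-.2,.09],(h[:,1]<60)); rc(q[q[:,2]>.078],'jar'); print(np.percentile(q[:,2],[50,95]))
b=np.array([.4465,-.3375]); ux=np.array([.902,-.432])
go((*(b+.062*ux),.17,64.4),(*(b+.062*ux),.083,64.4),(*(b-.004*ux),.083,64.4))
```

```text
jar 1021 c [ 639. -292.] s [63. 61.] ang 49.3
[0.08404261 0.08722445]
t 6.77 tcp [ 0.6427 -0.2924  0.174 ] gap 0.0854 F [-0.6  0.  -1. ] q [-0.54  0.58  0.39  1.37  0.   -0.09]
(np.float64(0.502424), np.float64(-0.364284), 0.17, 64.4) xyz [-0.1254, -0.0955, 0.0032] twist [0.006, -0.002, 0.0]
(np.float64(0.502424), np.float64(-0.364284), 0.083, 64.4) xyz [-0.1255, -0.096, 0.0902] twist [0.006, -0.002, 0.0]
(np.float64(0.442892), np.float64(-0.335772), 0.083, 64.4) xyz [-0.1256, -0.162, 0.0898] twist [0.006, -0.002, 0.0]
```

Call:
servo_tool([
  {"xyz":[-0.03,-0.02,0.0],"twist":[0,0,0],"jaw":0.7},
  {"xyz":[-0.06,-0.045,0.0],"twist":[0,0,0],"jaw":0.3},
  {"xyz":[-0.09,-0.07,0.0],"twist":[0,0,0],"jaw":0},
  {"xyz":[-0.115,-0.088,0.0],"twist":[0,0,0],"jaw":0},
  {"xyz":[-0.1255,-0.096,0.0],"twist":[0,0,0],"jaw":0},
  {"xyz":[-0.1255,-0.096,0.0],"twist":[0,0,0],"jaw":0},
  {"xyz":[-0.1255,-0.096,0.02],"twist":[0,0,0],"jaw":0},
  {"xyz":[-0.1255,-0.096,0.05],"twist":[0,0,0],"jaw":0},
  {"xyz":[-0.1255,-0.096,0.075],"twist":[0,0,0],"jaw":0},
  {"xyz":[-0.1255,-0.096,0.09],"twist":[0,0,0],"jaw":0},
  {"xyz":[-0.1255,-0.096,0.09],"twist":[0,0,0],"jaw":0},
  {"xyz":[-0.1255,-0.096,0.09],"twist":[0,0,0],"jaw":0},
])

```text
clock: 7.77
tcp_pos: [0.5005, -0.3616, 0.079]
orientation: [-0.002, 0.846, 0.533, 0.001]
wrist_force: [-0.1, -0.3, 0.1]
finger_gap: 0.0
```

Call:
servo_tool([
  {"xyz":[0,-0.01,0.0],"twist":[0,0,0],"jaw":0},
  {"xyz":[0,-0.02,0.0],"twist":[0,0,0],"jaw":0},
  {"xyz":[0,-0.028,0.0],"twist":[0,0,0],"jaw":0},
  {"xyz":[0,-0.036,0.0],"twist":[0,0,0],"jaw":0},
  {"xyz":[0,-0.044,0.0],"twist":[0,0,0],"jaw":0},
  {"xyz":[0,-0.052,0.0],"twist":[0,0,0],"jaw":0},
  {"xyz":[0,-0.06,0.0],"twist":[0,0,0],"jaw":0},
  {"xyz":[0,-0.064,0.0],"twist":[0,0,0],"jaw":0},
  {"xyz":[0,-0.064,0.0],"twist":[0,0,0],"jaw":0},
])

```text
clock: 8.52
tcp_pos: [0.4418, -0.3349, 0.0807]
orientation: [-0.001, 0.846, 0.533, 0.001]
wrist_force: [-0.3, 0.6, -0.4]
finger_gap: 0.0003
```

Run:
```python
from m import *
from go import go
P,h,c=both('4')
go((.5,-.33,.18,64.4))
a=cv2.imread('pics/side4.png')[280:390,250:450]; cv2.imwrite('pics/crop4.png',cv2.resize(a,None,fx=3,fy=3))
```

```text
t 8.62 tcp [ 0.4428 -0.3356  0.0808] gap 0.0003 F [ 0.3 -0.1  0.3] q [-0.79  0.34 -0.22  1.    0.   -0.35]
(0.5, -0.33, 0.18, 64.4) xyz [0.03, 0.0492, -0.0991] twist [0.001, -0.002, -0.0]
```

View pics/crop4.png

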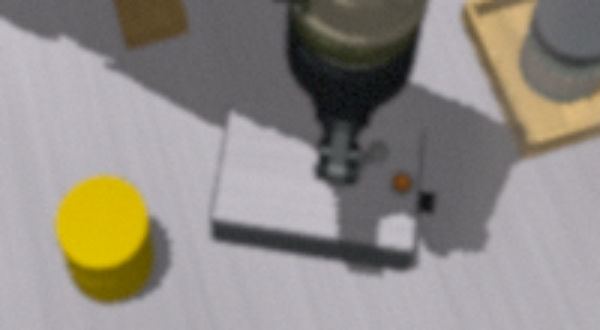

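Run:
```python
from m import *
from go import go
c=shot('side'); A=att(c)
for p in [(.466,-.347,.095),(.4265,-.328,.095),(.4465,-.3375,.045),(.4428,-.3356,.0808)]:
    q=A.T@(np.array(p)-c['eye']); print(p,(c['fx']*q[:2]/q[2]+[c['cx'],c['cy']]).round(1))
a=cv2.imread('pics/side0.png')[300:370,320:420]; b=cv2.imread('pics/side4.png')[300:370,320:420]; cv2.imwrite('pics/crop4b.png',np.hstack([cv2.resize(a,None,fx=4,fy=4),cv2.resize(b,None,fx=4,fy=4)]))
```

```text
(0.466, -0.347, 0.095) [375.7 330.4]
(0.4265, -0.328, 0.095) [353.7 327.2]
(0.4465, -0.3375, 0.045) [363.5 338.2]
(0.4428, -0.3356, 0.0808) [362.4 331.2]
```

View pics/crop4b.png

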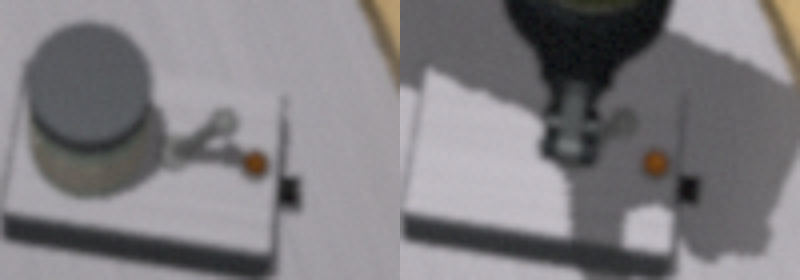

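Run:
```python
from m import *
a=cv2.imread('pics/scene4.png')[180:265,160:260]; c=shot('wrist','w4.png'); b=c['color'][180:320,240:400,::-1]
cv2.imwrite('pics/crop4c.png',np.hstack([cv2.resize(a,(470,400),interpolation=3),cv2.resize(b,(330,400),interpolation=3)]))
```

```text
(no output)
```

View pics/crop4c.png

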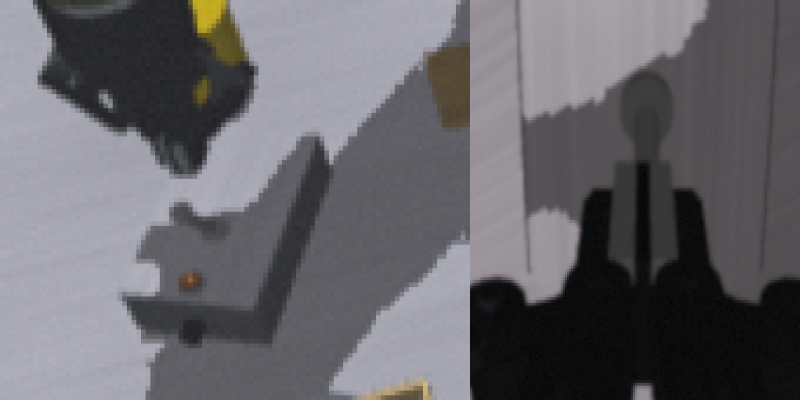

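Run:
```python
from m import *
from go import go
c=shot('scene'); A=att(c)
for p in [(.466,-.347,.095),(.4265,-.328,.095),(.4465,-.3375,.095+.005),(.4465,-.3375,.045),(.4428,-.3356,.0808),(.4428,-.3356,.1)]:
    q=A.T@(np.array(p)-c['eye']); print(p,(c['fx']*q[:2]/q[2]+[c['cx'],c['cy']]).round(1))
P=cloud(c); q=P[(abs(P[...,0]-.445)<.03)&(abs(P[...,1]+.34)<.03)&(P[...,2]>.055)&(P[...,2]<.15)]
for z in np.arange(.06,.15,.01):
    t=q[abs(q[:,2]-z)<.005]; print(z.round(2),len(t),t.mean(0).round(3) if len(t) else '')
go()
```

```text
(0.466, -0.347, 0.095) [197.9 225.1]
(0.4265, -0.328, 0.095) [202.9 212.9]
(0.4465, -0.3375, 0.1) [200. 218.]
(0.4465, -0.3375, 0.045) [204.9 228.8]
(0.4428, -0.3356, 0.0808) [202.2 220.7]
(0.4428, -0.3356, 0.1) [200.5 216.8]
0.06 3 [ 0.454 -0.338  0.058]
0.07 6 [ 0.459 -0.34   0.07 ]
0.08 3 [ 0.463 -0.34   0.082]
0.09 4 [ 0.468 -0.343  0.092]
0.1 18 [ 0.468 -0.347  0.099]
0.11 10 [ 0.45  -0.337  0.112]
0.12 21 [ 0.451 -0.337  0.12 ]
0.13 23 [ 0.451 -0.335  0.129]
0.14 19 [ 0.452 -0.337  0.14 ]
t 8.77 tcp [ 0.443  -0.3358  0.0806] gap 0.0003 F [-0.5 -0.3 -0.1] q [-0.79  0.34 -0.22  1.    0.   -0.35]
```

Run:
```python
from m import *
c=shot('side'); P=cloud(c)
for v in range(318,346,2): print(v,[(P[v,u]*1000).round().astype(int).tolist() for u in (358,362,366)], c['color'][v,362])
c=shot('scene'); P=cloud(c)
for v in range(206,224,2): print(v,[(P[v,u]*1000).round().astype(int).tolist() for u in (196,199,202)],c['color'][v,199])
```

```text
318 [[426, -346, 180], [422, -369, 233], [428, -372, 236]] [26 31 29]
320 [[417, -365, 218], [423, -369, 225], [429, -372, 227]] [40 40 44]
322 [[417, -366, 213], [423, -370, 218], [429, -372, 218]] [53 59 59]
324 [[430, -339, 132], [422, -372, 214], [429, -374, 215]] [72 73 74]
326 [[423, -355, 166], [422, -374, 211], [428, -376, 212]] [78 79 79]
328 [[420, -362, 176], [421, -377, 209], [427, -379, 210]] [79 81 84]
330 [[416, -372, 193], [420, -380, 208], [429, -377, 195]] [80 85 84]
332 [[414, -377, 197], [419, -382, 206], [428, -380, 193]] [80 86 88]
334 [[412, -381, 198], [418, -385, 203], [426, -385, 199]] [86 89 90]
336 [[411, -385, 200], [417, -387, 201], [424, -389, 200]] [119 123 123]
338 [[410, -388, 199], [417, -389, 197], [423, -392, 200]] [88 94 93]
340 [[410, -389, 194], [416, -392, 196], [422, -396, 200]] [64 65 64]
342 [[433, -341, 44], [441, -345, 47], [448, -347, 47]] [87 85 86]
344 [[431, -346, 46], [282, -657, 962], [447, -350, 44]] [115 114 115]
206 [[466, -330, 177], [454, -325, 161], [465, -316, 170]] [37 36 40]
208 [[458, -334, 160], [454, -327, 153], [467, -317, 164]] [36 36 41]
210 [[459, -336, 153], [454, -329, 144], [465, -320, 154]] [37 38 40]
212 [[452, -340, 136], [453, -332, 134], [448, -325, 125]] [48 49 51]
214 [[450, -342, 126], [452, -334, 125], [454, -326, 124]] [68 71 72]
216 [[450, -345, 117], [456, -336, 121], [452, -329, 113]] [73 79 81]
218 [[394, -359, 41], [397, -350, 41], [404, -341, 46]] [149 149 159]
220 [[406, -359, 46], [408, -351, 45], [411, -342, 46]] [168 169 179]
222 [[413, -360, 46], [416, -351, 46], [419, -343, 46]] [153 152 163]
```

The depth images show the shut fingertips about 25 mm above the reported TCP, and the bat is still on, so the fingers passed over the ball. I'll go back up and over, then push lower, at TCP z about 0.06. That is safe under either reading of the tip height.

Call:
servo_tool([
  {"xyz":[0,0,-0.02],"twist":[0,0,0],"jaw":0},
  {"xyz":[0,0,-0.05],"twist":[0,0,0],"jaw":0},
  {"xyz":[0,0.02,-0.06],"twist":[0,0,0],"jaw":0},
  {"xyz":[0,0.05,-0.06],"twist":[0,0,0],"jaw":0},
  {"xyz":[0,0.066,-0.05],"twist":[0,0,0],"jaw":0},
  {"xyz":[0,0.066,-0.03],"twist":[0,0,0],"jaw":0},
  {"xyz":[0,0.066,-0.01],"twist":[0,0,0],"jaw":0},
  {"xyz":[0,0.066,0.01],"twist":[0,0,0],"jaw":0},
  {"xyz":[0,0.066,0.02],"twist":[0,0,0],"jaw":0},
  {"xyz":[0,0.066,0.02],"twist":[0,0,0],"jaw":0},
  {"xyz":[0,0.066,0.02],"twist":[0,0,0],"jaw":0},
])

```text
clock: 9.78
tcp_pos: [0.502, -0.3637, 0.0603]
orientation: [-0.001, 0.846, 0.533, 0.001]
wrist_force: [-0.4, 0.3, 0.4]
finger_gap: -0.0001
```

Call:
servo_tool([
  {"xyz":[0,-0.01,0.0],"twist":[0,0,0],"jaw":0},
  {"xyz":[0,-0.02,0.0],"twist":[0,0,0],"jaw":0},
  {"xyz":[0,-0.028,0.0],"twist":[0,0,0],"jaw":0},
  {"xyz":[0,-0.036,0.0],"twist":[0,0,0],"jaw":0},
  {"xyz":[0,-0.044,0.0],"twist":[0,0,0],"jaw":0},
  {"xyz":[0,-0.052,0.0],"twist":[0,0,0],"jaw":0},
  {"xyz":[0,-0.06,0.0],"twist":[0,0,0],"jaw":0},
  {"xyz":[0,-0.062,0.0],"twist":[0,0,0],"jaw":0},
])

```text
clock: 10.45
tcp_pos: [0.4445, -0.3359, 0.0604]
orientation: [-0.002, 0.846, 0.533, 0.001]
wrist_force: [-0.4, -0.1, 0.2]
finger_gap: -0.0002
```

Run:
```python
from m import *
from go import go
c=shot('scene','scene5.png'); P=cloud(c)
q=P[(abs(P[...,0]-.445)<.04)&(abs(P[...,1]+.34)<.03)&(P[...,2]>.055)&(P[...,2]<.15)]
for z in np.arange(.06,.15,.01):
    t=q[abs(q[:,2]-z)<.005]; print(z.round(2),len(t),t.mean(0).round(3) if len(t) else '')
go()
```

```text
0.06 9 [ 0.447 -0.336  0.06 ]
0.07 7 [ 0.439 -0.33   0.071]
0.08 0 
0.09 10 [ 0.451 -0.339  0.092]
0.1 24 [ 0.452 -0.336  0.1  ]
0.11 19 [ 0.452 -0.336  0.11 ]
0.12 20 [ 0.453 -0.338  0.12 ]
0.13 24 [ 0.453 -0.343  0.131]
0.14 65 [ 0.453 -0.335  0.14 ]
t 10.5 tcp [ 0.4449 -0.3362  0.0604] gap -0.0004 F [ 0.3  0.2 -0.5] q [-0.79  0.37 -0.25  0.96  0.   -0.35]
```

The rod now leans to -x, so the bat is off. The shut tip is about 25 mm above the TCP. Next is the plant.

Call:
servo_tool([
  {"xyz":[0,0,-0.03],"twist":[0,0,0],"jaw":0},
  {"xyz":[0,0,-0.07],"twist":[0,0,0],"jaw":0.5},
  {"xyz":[0,0,-0.11],"twist":[0,0,0],"jaw":1},
  {"xyz":[0,0,-0.12],"twist":[0,0,0],"jaw":1},
  {"xyz":[0,0,-0.12],"twist":[0,0,0],"jaw":1},
])

```text
clock: 10.92
tcp_pos: [0.4483, -0.3394, 0.1849]
orientation: [0.003, 0.846, 0.533, 0.002]
wrist_force: [-0.2, -0.0, -0.5]
finger_gap: 0.0482
```

Run:
```python
from m import *
from go import go
P,h,c=both('6'); H,S,V=h.T
p=sel(P,h,[.33,-.45,.055],[.55,-.25,.11],S<90)
for z in (.06,.075,.09,.1):
    t=p[abs(p[:,2]-z)<.007]; print('bat',z,len(t),np.median(t,0).round(3) if len(t) else '')
q=sel(P,h,[.5,.15,.05],[.8,.4,.2]); print('spray',np.percentile(q,[1,50,99],0).round(3).tolist())
rc(sel(P,h,[.57,0,.02],[.69,.12,.064],(V<50)&(S<90)),'plant')
seedlings(P,h)
go((.628,.061,.18,101.5),(.628,.061,.07,101.5))
```

```text
bat 0.06 27 [ 0.442 -0.336  0.06 ]
bat 0.075 27 [ 0.436 -0.334  0.075]
bat 0.09 27 [ 0.432 -0.33   0.089]
bat 0.1 57 [ 0.426 -0.329  0.099]
spray [[0.626, 0.249, 0.05], [0.663, 0.272, 0.108], [0.799, 0.371, 0.171]]
plant 258 c [646.  53.] s [84. 48.] ang 55.8
seedling z0.065 236 c [ 0.4516 -0.1115] r 0.03
seedling z0.063 227 c [0.4379 0.0196] r 0.0299
seedling z0.063 211 c [0.4496 0.1378] r 0.0295
t 11.02 tcp [ 0.4464 -0.3375  0.1805] gap 0.0626 F [-0.4 -0.2 -0.8] q [-0.79  0.29 -0.04  1.24  0.   -0.35]
(0.628, 0.061, 0.18, 101.5) xyz [0.4379, -0.0084, 0.0012] twist [0.001, -0.002, -0.648]
(0.628, 0.061, 0.07, 101.5) xyz [0.4377, -0.0085, 0.1112] twist [0.001, -0.002, -0.648]
```

Call:
servo_tool([
  {"xyz":[0.03,0,0],"twist":[0,0,-0.1],"jaw":1},
  {"xyz":[0.07,0,0],"twist":[0,0,-0.2],"jaw":1},
  {"xyz":[0.11,0,0],"twist":[0,0,-0.3],"jaw":1},
  {"xyz":[0.15,0,0],"twist":[0,0,-0.4],"jaw":1},
  {"xyz":[0.19,0,0],"twist":[0,0,-0.5],"jaw":1},
  {"xyz":[0.23,-0.005,0],"twist":[0,0,-0.6],"jaw":1},
  {"xyz":[0.27,-0.0085,0],"twist":[0,0,-0.648],"jaw":1},
  {"xyz":[0.31,-0.0085,0],"twist":[0,0,-0.648],"jaw":1},
  {"xyz":[0.35,-0.0085,0],"twist":[0,0,-0.648],"jaw":1},
  {"xyz":[0.39,-0.0085,0],"twist":[0,0,-0.648],"jaw":1},
  {"xyz":[0.425,-0.0085,0],"twist":[0,0,-0.648],"jaw":1},
  {"xyz":[0.438,-0.0085,0],"twist":[0,0,-0.648],"jaw":1},
])

```text
clock: 12.02
tcp_pos: [0.6278, 0.0658, 0.1784]
orientation: [-0.002, 0.631, 0.776, 0.0]
wrist_force: [0.1, -0.9, -0.3]
finger_gap: 0.0853
```

Run:
```python
from m import *
from go import go
c=shot('wrist','w7.png')
c=shot('scene','scene7.png'); P=cloud(c); v=c['color'].max(-1)
q=P[(abs(P[...,0]-.628)<.04)&(abs(P[...,1]-.061)<.075)&(P[...,2]>.1)&(P[...,2]<.3)&(c['depth']>0)]
print('lowest finger z',np.sort(q[:,2])[:40:4].round(3), 'y<',q[q[:,1]<.03][:,2].min(),q[q[:,1]>.09][:,2].min())
go((.628,.061,.07,101.5))
```

```text
lowest finger z [0.1   0.101 0.217 0.22  0.224 0.224 0.226 0.228 0.228 0.229] y< 0.22042446422745965 0.21741650137416924
t 12.12 tcp [0.6272 0.0638 0.1786] gap 0.0854 F [-0.2 -0.3 -0.2] q [-0.03  0.43  0.16  1.3   0.   -0.23]
(0.628, 0.061, 0.07, 101.5) xyz [-0.0032, 0.0005, 0.1086] twist [-0.003, -0.003, 0.004]
```

View pics/w7.png

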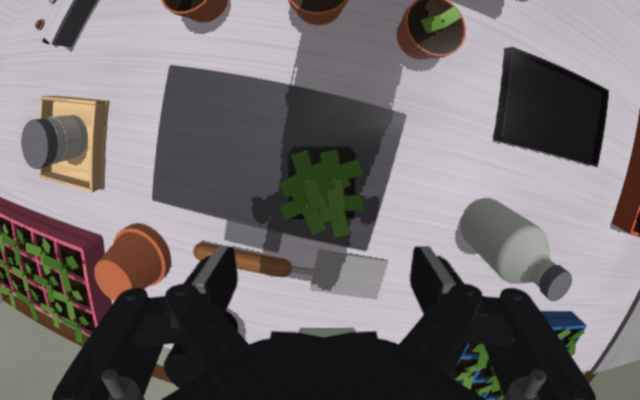

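The wrist view shows the pot at (322,190), centred and square between the open fingers. The open tips measure 38 mm above the TCP, so I'll descend to TCP z about 0.01.

Call:
servo_tool([
  {"xyz":[-0.003,0,0.015],"twist":[0,0,0],"jaw":1},
  {"xyz":[-0.003,0,0.04],"twist":[0,0,0],"jaw":1},
  {"xyz":[-0.003,0,0.065],"twist":[0,0,0],"jaw":1},
  {"xyz":[-0.003,0,0.09],"twist":[0,0,0],"jaw":1},
  {"xyz":[-0.003,0,0.11],"twist":[0,0,0],"jaw":1},
  {"xyz":[-0.003,0,0.13],"twist":[0,0,0],"jaw":1},
  {"xyz":[-0.003,0,0.145],"twist":[0,0,0],"jaw":1},
  {"xyz":[-0.003,0,0.158],"twist":[0,0,0],"jaw":1},
  {"xyz":[-0.003,0,0.168],"twist":[0,0,0],"jaw":1},
  {"xyz":[-0.003,0,0.168],"twist":[0,0,0],"jaw":1},
  {"xyz":[-0.003,0,0.168],"twist":[0,0,0],"jaw":1},
])

```text
clock: 13.03
tcp_pos: [0.6274, 0.0577, 0.0126]
orientation: [-0.001, 0.633, 0.774, 0.0]
wrist_force: [0.8, -0.2, -0.3]
finger_gap: 0.0857
```

Call:
servo_tool([
  {"xyz":[0,0,0],"twist":[0,0,0],"jaw":0.7},
  {"xyz":[0,0,0],"twist":[0,0,0],"jaw":0.5},
  {"xyz":[0,0,0],"twist":[0,0,0],"jaw":0.5},
  {"xyz":[0,0,0],"twist":[0,0,0],"jaw":0.5},
  {"xyz":[0,0,0],"twist":[0,0,0],"jaw":0.5},
  {"xyz":[0,0,0],"twist":[0,0,0],"jaw":0.5},
  {"xyz":[0,0,0],"twist":[0,0,0],"jaw":0.5},
])

```text
clock: 13.62
tcp_pos: [0.6296, 0.0586, 0.0149]
orientation: [0.001, 0.632, 0.775, 0.002]
wrist_force: [-0.1, -0.6, 5.7]
finger_gap: 0.061
```

```bash
python3 go.py .474 .354 .15 95.3  .474 .354 .01 95.3
```

```text
t 13.62 tcp [0.6296 0.0586 0.0149] gap 0.061 F [-0.1 -0.6  5.7] q [-0.03  0.53 -0.1   0.93  0.   -0.24]
(0.474, 0.354, 0.15, 95.3) xyz [0.3206, -0.0929, -0.1351] twist [0.004, -0.001, 0.109]
(0.474, 0.354, 0.01, 95.3) xyz [0.3205, -0.0934, 0.0049] twist [0.004, -0.001, 0.109]
```

Call:
servo_tool([
  {"xyz":[0,0,-0.012],"twist":[0,0,0],"jaw":0.5},
  {"xyz":[0,0,-0.035],"twist":[0,0,0],"jaw":0.5},
  {"xyz":[0,0,-0.065],"twist":[0,0,0],"jaw":0.5},
  {"xyz":[0.01,-0.003,-0.09],"twist":[0,0,0],"jaw":0.5},
  {"xyz":[0.03,-0.009,-0.1],"twist":[0,0,0.03],"jaw":0.5},
  {"xyz":[0.065,-0.019,-0.1],"twist":[0,0,0.06],"jaw":0.5},
  {"xyz":[0.1,-0.029,-0.1],"twist":[0,0,0.109],"jaw":0.5},
  {"xyz":[0.137,-0.04,-0.1],"twist":[0,0,0.109],"jaw":0.5},
  {"xyz":[0.174,-0.05,-0.1],"twist":[0,0,0.109],"jaw":0.5},
  {"xyz":[0.21,-0.061,-0.1],"twist":[0,0,0.109],"jaw":0.5},
  {"xyz":[0.247,-0.072,-0.1],"twist":[0,0,0.109],"jaw":0.5},
  {"xyz":[0.28,-0.081,-0.1],"twist":[0,0,0.109],"jaw":0.5},
])

```text
clock: 14.62
tcp_pos: [0.4912, 0.3183, 0.1136]
orientation: [-0.001, 0.674, 0.739, 0.001]
wrist_force: [0.7, -0.3, -1.3]
finger_gap: 0.0613
```

```bash
python3 go.py .474 .354 .11 95.3  .474 .354 .01 95.3
```

```text
t 14.62 tcp [0.4912 0.3183 0.1136] gap 0.0613 F [ 0.7 -0.3 -1.3] q [ 0.44  0.37 -0.09  1.1   0.    0.34]
(0.474, 0.354, 0.11, 95.3) xyz [0.0371, -0.0139, 0.0037] twist [0.0, -0.002, 0.0]
(0.474, 0.354, 0.01, 95.3) xyz [0.0369, -0.0139, 0.1037] twist [0.0, -0.002, 0.0]
```

Call:
servo_tool([
  {"xyz":[0.02,-0.007,0.01],"twist":[0,0,0],"jaw":0.5},
  {"xyz":[0.035,-0.013,0.02],"twist":[0,0,0],"jaw":0.5},
  {"xyz":[0.037,-0.014,0.04],"twist":[0,0,0],"jaw":0.5},
  {"xyz":[0.037,-0.014,0.06],"twist":[0,0,0],"jaw":0.5},
  {"xyz":[0.037,-0.014,0.08],"twist":[0,0,0],"jaw":0.5},
  {"xyz":[0.037,-0.014,0.09],"twist":[0,0,0],"jaw":0.5},
  {"xyz":[0.037,-0.014,0.096],"twist":[0,0,0],"jaw":0.5},
  {"xyz":[0.037,-0.014,0.1],"twist":[0,0,0],"jaw":0.5},
  {"xyz":[0.037,-0.014,0.102],"twist":[0,0,0],"jaw":0.5},
  {"xyz":[0.037,-0.014,0.103],"twist":[0,0,0],"jaw":0.5},
  {"xyz":[0.037,-0.014,0.103],"twist":[0,0,0],"jaw":0.5},
])

```text
clock: 15.53
tcp_pos: [0.4766, 0.3526, 0.0117]
orientation: [-0.0, 0.674, 0.739, 0.002]
wrist_force: [0.6, -0.2, -1.6]
finger_gap: 0.0616
```

Call:
servo_tool([
  {"xyz":[0,0,0.001],"twist":[0,0,0],"jaw":0.5},
  {"xyz":[0,0,0.001],"twist":[0,0,0],"jaw":0.7},
  {"xyz":[0,0,0.001],"twist":[0,0,0],"jaw":0.9},
  {"xyz":[0,0,0.001],"twist":[0,0,0],"jaw":1},
  {"xyz":[0,0,0.001],"twist":[0,0,0],"jaw":1},
  {"xyz":[0,0,0.001],"twist":[0,0,0],"jaw":1},
  {"xyz":[0,0,-0.02],"twist":[0,0,0],"jaw":1},
  {"xyz":[0,0,-0.05],"twist":[0,0,0],"jaw":1},
  {"xyz":[0,0,-0.09],"twist":[0,0,0],"jaw":1},
  {"xyz":[0,0,-0.13],"twist":[0,0,0],"jaw":1},
  {"xyz":[0,0,-0.15],"twist":[0,0,0],"jaw":1},
  {"xyz":[0,0,-0.15],"twist":[0,0,0],"jaw":1},
])

```text
clock: 16.53
tcp_pos: [0.4788, 0.3539, 0.1674]
orientation: [0.001, 0.674, 0.739, 0.006]
wrist_force: [0.0, -0.3, 0.6]
finger_gap: 0.0853
```

Run:
```python
from m import *
from go import go
P,h,c=both('8'); H,S,V=h.T
rc(sel(P,h,[.39,.25,.03],[.56,.46,.075],(V<70)&(S<90)),'plant')
q=sel(P,h,[.39,.25,.03],[.56,.46,.15]); print(np.percentile(q,[2,98],0).round(3))
seedlings(P,h)
go((.45,.138,.17,90),(.45,.138,.005,90))
```

```text
plant 373 c [478. 348.] s [66. 70.] ang 5.7
[[0.444 0.317 0.032]
 [0.51  0.381 0.095]]
seedling z0.064 218 c [ 0.4518 -0.1116] r 0.0299
seedling z0.064 205 c [0.4493 0.1381] r 0.0297
seedling z0.063 195 c [0.438  0.0193] r 0.03
t 16.63 tcp [0.4764 0.3525 0.162 ] gap 0.0852 F [ 0.2  1.  -0.3] q [0.5  0.36 0.01 1.21 0.   0.41]
(0.45, 0.138, 0.17, 90) xyz [-0.2112, -0.046, -0.0088] twist [0.003, -0.003, 0.092]
(0.45, 0.138, 0.005, 90) xyz [-0.2117, -0.0466, 0.1562] twist [0.003, -0.003, 0.092]
```

View pics/side8.png

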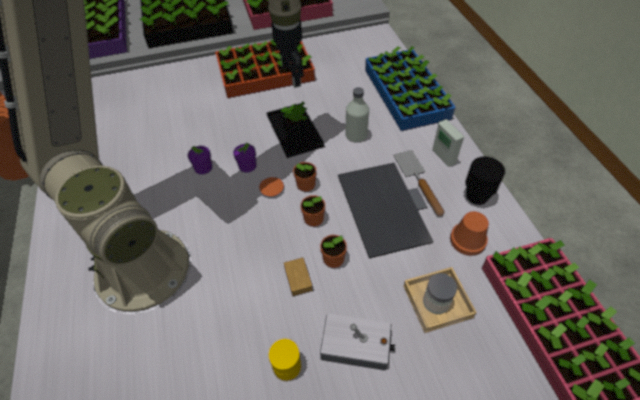

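Side view: the plant stands in the tray at (293,112), the jar is in the caddy at (440,292), the bat is off and the plate is empty. On to the seedling at (0.45, 0.138).

Call:
servo_tool([
  {"xyz":[-0.03,-0.007,0],"twist":[0,0,0.04],"jaw":1},
  {"xyz":[-0.07,-0.015,0],"twist":[0,0,0.092],"jaw":1},
  {"xyz":[-0.11,-0.024,0],"twist":[0,0,0.092],"jaw":1},
  {"xyz":[-0.15,-0.033,0],"twist":[0,0,0.092],"jaw":1},
  {"xyz":[-0.185,-0.04,0],"twist":[0,0,0.092],"jaw":1},
  {"xyz":[-0.211,-0.046,0],"twist":[0,0,0.092],"jaw":1},
  {"xyz":[-0.211,-0.046,0.01],"twist":[0,0,0.092],"jaw":1},
  {"xyz":[-0.211,-0.046,0.03],"twist":[0,0,0.092],"jaw":1},
  {"xyz":[-0.211,-0.046,0.05],"twist":[0,0,0.092],"jaw":1},
  {"xyz":[-0.211,-0.046,0.07],"twist":[0,0,0.092],"jaw":1},
  {"xyz":[-0.211,-0.046,0.08],"twist":[0,0,0.092],"jaw":1},
  {"xyz":[-0.211,-0.046,0.08],"twist":[0,0,0.092],"jaw":1},
])

```text
clock: 17.63
tcp_pos: [0.4462, 0.1379, 0.0768]
orientation: [-0.003, 0.707, 0.707, -0.002]
wrist_force: [0.5, -0.1, 0.1]
finger_gap: 0.0853
```

```bash
python3 go.py .45 .138 .005 90
```

```text
t 17.63 tcp [0.4462 0.1379 0.0768] gap 0.0853 F [ 0.5 -0.1  0.1] q [ 0.13  0.19 -0.44  0.94  0.    0.13]
(0.45, 0.138, 0.005, 90.0) xyz [0.0001, 0.0043, 0.0718] twist [-0.006, -0.001, 0.001]
```

Call:
servo_tool([
  {"xyz":[0,0.003,0.02],"twist":[0,0,0],"jaw":1},
  {"xyz":[0,0.003,0.04],"twist":[0,0,0],"jaw":1},
  {"xyz":[0,0.003,0.055],"twist":[0,0,0],"jaw":1},
  {"xyz":[0,0.003,0.067],"twist":[0,0,0],"jaw":1},
  {"xyz":[0,0.003,0.072],"twist":[0,0,0],"jaw":1},
  {"xyz":[0,0.003,0.072],"twist":[0,0,0],"jaw":0.75},
  {"xyz":[0,0.003,0.072],"twist":[0,0,0],"jaw":0.5},
  {"xyz":[0,0.003,0.072],"twist":[0,0,0],"jaw":0.5},
  {"xyz":[0,0.003,0.072],"twist":[0,0,0],"jaw":0.5},
  {"xyz":[0,0.003,0.072],"twist":[0,0,0],"jaw":0.5},
  {"xyz":[0,0.003,0.072],"twist":[0,0,0],"jaw":0.5},
  {"xyz":[0,0.003,0.072],"twist":[0,0,0],"jaw":0.5},
])

```text
clock: 18.63
tcp_pos: [0.4533, 0.1383, 0.0094]
orientation: [0.0, 0.707, 0.707, 0.002]
wrist_force: [0.2, 1.3, 6.0]
finger_gap: 0.0627
```

```bash
python3 go.py .6 .088 .1 90 .6 .088 .017 90
```

```text
t 18.63 tcp [0.4533 0.1383 0.0094] gap 0.0627 F [0.2 1.3 6. ] q [ 0.13  0.27 -0.53  0.77  0.    0.12]
(0.6, 0.088, 0.1, 90.0) xyz [-0.0501, 0.1469, -0.0904] twist [0.003, -0.002, 0.0]
(0.6, 0.088, 0.017, 90.0) xyz [-0.0503, 0.1467, -0.0074] twist [0.003, -0.002, 0.0]
```

Call:
servo_tool([
  {"xyz":[0,0,-0.012],"twist":[0,0,0],"jaw":0.5},
  {"xyz":[0,0,-0.035],"twist":[0,0,0],"jaw":0.5},
  {"xyz":[-0.005,0.015,-0.055],"twist":[0,0,0],"jaw":0.5},
  {"xyz":[-0.015,0.045,-0.06],"twist":[0,0,0],"jaw":0.5},
  {"xyz":[-0.026,0.078,-0.06],"twist":[0,0,0],"jaw":0.5},
  {"xyz":[-0.038,0.11,-0.06],"twist":[0,0,0],"jaw":0.5},
  {"xyz":[-0.047,0.136,-0.06],"twist":[0,0,0],"jaw":0.5},
  {"xyz":[-0.05,0.147,-0.06],"twist":[0,0,0],"jaw":0.5},
  {"xyz":[-0.05,0.147,-0.055],"twist":[0,0,0],"jaw":0.5},
  {"xyz":[-0.05,0.147,-0.04],"twist":[0,0,0],"jaw":0.5},
  {"xyz":[-0.05,0.147,-0.025],"twist":[0,0,0],"jaw":0.5},
  {"xyz":[-0.05,0.147,-0.02],"twist":[0,0,0],"jaw":0.5},
])

```text
clock: 19.63
tcp_pos: [0.5962, 0.0882, 0.0254]
orientation: [-0.002, 0.707, 0.707, -0.001]
wrist_force: [-1.1, -0.8, -3.6]
finger_gap: 0.0626
```

Call:
servo_tool([
  {"xyz":[0,0,0.003],"twist":[0,0,0],"jaw":0.5},
  {"xyz":[0,0,0.006],"twist":[0,0,0],"jaw":0.5},
  {"xyz":[0,0,0.009],"twist":[0,0,0],"jaw":0.5},
  {"xyz":[0,0,0.01],"twist":[0,0,0],"jaw":0.5},
  {"xyz":[0,0,0.01],"twist":[0,0,0],"jaw":0.5},
])

```text
clock: 20.05
tcp_pos: [0.5998, 0.0883, 0.0194]
orientation: [-0.0, 0.707, 0.707, 0.001]
wrist_force: [-1.5, 1.0, 1.1]
finger_gap: 0.0625
```

Call:
servo_tool([
  {"xyz":[0,0,0],"twist":[0,0,0],"jaw":0.75},
  {"xyz":[0,0,0],"twist":[0,0,0],"jaw":1},
  {"xyz":[0,0,0],"twist":[0,0,0],"jaw":1},
  {"xyz":[0,0,0],"twist":[0,0,0],"jaw":1},
  {"xyz":[0,0,-0.03],"twist":[0,0,0],"jaw":1},
  {"xyz":[0,0,-0.065],"twist":[0,0,0],"jaw":1},
  {"xyz":[-0.01,-0.02,-0.09],"twist":[0,0,0],"jaw":1},
  {"xyz":[-0.025,-0.055,-0.09],"twist":[0,0,0],"jaw":1},
  {"xyz":[-0.04,-0.095,-0.09],"twist":[0,0,0],"jaw":1},
  {"xyz":[-0.055,-0.13,-0.08],"twist":[0,0,0],"jaw":1},
  {"xyz":[-0.0685,-0.162,-0.075],"twist":[0,0,0],"jaw":1},
  {"xyz":[-0.0685,-0.162,-0.07],"twist":[0,0,0],"jaw":1},
])

```text
clock: 21.05
tcp_pos: [0.4293, 0.0189, 0.0869]
orientation: [-0.003, 0.708, 0.707, -0.002]
wrist_force: [-0.2, 0.4, 0.4]
finger_gap: 0.0854
```

Run:
```python
from m import *
from go import go
P,h,c=both('9')
seedlings(P,h)
go((.438,.0195,.005,90))
```

```text
seedling z0.073 290 c [0.6344 0.0935] r 0.0276
seedling z0.064 243 c [ 0.4517 -0.1113] r 0.0301
seedling z0.063 169 c [0.4383 0.0193] r 0.0306
t 21.15 tcp [0.4359 0.0191 0.088 ] gap 0.0855 F [ 1.2  0.1 -0.3] q [-0.14  0.12 -0.5   0.95  0.   -0.14]
(0.438, 0.0195, 0.005, 90) xyz [0.0002, 0.0021, 0.083] twist [0.0, -0.002, -0.001]
```

Call:
servo_tool([
  {"xyz":[0,0.002,0.02],"twist":[0,0,0],"jaw":1},
  {"xyz":[0,0.002,0.045],"twist":[0,0,0],"jaw":1},
  {"xyz":[0,0.002,0.065],"twist":[0,0,0],"jaw":1},
  {"xyz":[0,0.002,0.078],"twist":[0,0,0],"jaw":1},
  {"xyz":[0,0.002,0.083],"twist":[0,0,0],"jaw":1},
  {"xyz":[0,0.002,0.083],"twist":[0,0,0],"jaw":0.75},
  {"xyz":[0,0.002,0.083],"twist":[0,0,0],"jaw":0.5},
  {"xyz":[0,0.002,0.083],"twist":[0,0,0],"jaw":0.5},
  {"xyz":[0,0.002,0.083],"twist":[0,0,0],"jaw":0.5},
  {"xyz":[0,0.002,0.083],"twist":[0,0,0],"jaw":0.5},
  {"xyz":[0,0.002,0.083],"twist":[0,0,0],"jaw":0.5},
  {"xyz":[0,0.002,0.083],"twist":[0,0,0],"jaw":0.5},
])

```text
clock: 22.15
tcp_pos: [0.4408, 0.0195, 0.0062]
orientation: [0.001, 0.707, 0.707, 0.002]
wrist_force: [0.7, 0.2, 5.7]
finger_gap: 0.0624
```

Run:
```python
from m import *
from go import go
P,h,c=both('10')
seedlings(P,h)
go((.59,-.003,.1,90))
a=cv2.imread('pics/scene10.png')[140:310,250:450]; cv2.imwrite('pics/crop10.png',cv2.resize(a,None,fx=3.5,fy=3.5,interpolation=3))
```

```text
seedling z0.073 283 c [0.6459 0.0968] r 0.0299
seedling z0.063 243 c [ 0.4517 -0.1115] r 0.03
seedling z0.066 60 c [0.4435 0.0173] r 0.0267
seedling z0.063 57 c [0.4382 0.0171] r 0.0306
t 22.25 tcp [0.4408 0.0195 0.0062] gap 0.0622 F [1.5 0.8 5.4] q [-0.14  0.22 -0.61  0.74  0.   -0.14]
(0.59, -0.003, 0.1, 90) xyz [-0.0224, 0.1495, -0.0934] twist [0.003, -0.002, 0.0]
```

View pics/crop10.png

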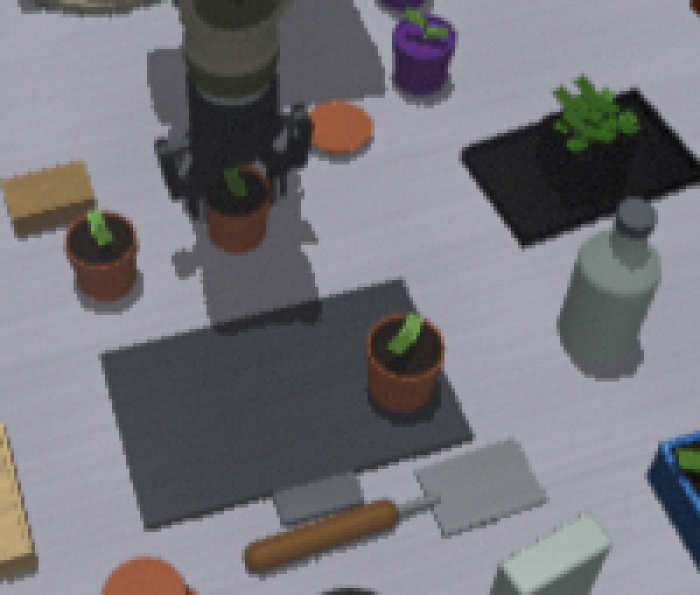

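The placed seedling was nudged to (0.646, 0.097), crop (404,360). It is still upright and wholly on the plate. The second seedling is gripped, so I'll carry on.

Call:
servo_tool([
  {"xyz":[0,0,-0.012],"twist":[0,0,0],"jaw":0.5},
  {"xyz":[0,0,-0.035],"twist":[0,0,0],"jaw":0.5},
  {"xyz":[-0.002,0.015,-0.055],"twist":[0,0,0],"jaw":0.5},
  {"xyz":[-0.007,0.045,-0.06],"twist":[0,0,0],"jaw":0.5},
  {"xyz":[-0.012,0.078,-0.06],"twist":[0,0,0],"jaw":0.5},
  {"xyz":[-0.017,0.11,-0.06],"twist":[0,0,0],"jaw":0.5},
  {"xyz":[-0.021,0.136,-0.06],"twist":[0,0,0],"jaw":0.5},
  {"xyz":[-0.0225,0.149,-0.06],"twist":[0,0,0],"jaw":0.5},
  {"xyz":[-0.0225,0.149,-0.055],"twist":[0,0,0],"jaw":0.5},
  {"xyz":[-0.0225,0.149,-0.04],"twist":[0,0,0],"jaw":0.5},
  {"xyz":[-0.0225,0.149,-0.025],"twist":[0,0,0],"jaw":0.5},
  {"xyz":[-0.0225,0.149,-0.02],"twist":[0,0,0],"jaw":0.5},
])

```text
clock: 23.25
tcp_pos: [0.5851, -0.0024, 0.0223]
orientation: [-0.003, 0.707, 0.707, -0.001]
wrist_force: [-0.3, 0.3, -2.4]
finger_gap: 0.0626
```

Call:
servo_tool([
  {"xyz":[0,0,0.003],"twist":[0,0,0],"jaw":0.5},
  {"xyz":[0,0,0.006],"twist":[0,0,0],"jaw":0.5},
  {"xyz":[0,0,0.008],"twist":[0,0,0],"jaw":0.5},
  {"xyz":[0,0,0.008],"twist":[0,0,0],"jaw":0.5},
  {"xyz":[0,0,0.008],"twist":[0,0,0],"jaw":0.5},
])

```text
clock: 23.67
tcp_pos: [0.5888, -0.0029, 0.0179]
orientation: [-0.0, 0.707, 0.707, 0.001]
wrist_force: [0.7, 0.0, -0.7]
finger_gap: 0.0627
```

Call:
servo_tool([
  {"xyz":[0,0,0.0015],"twist":[0,0,0],"jaw":0.5},
  {"xyz":[0,0,0.0015],"twist":[0,0,0],"jaw":0.75},
  {"xyz":[0,0,0.0015],"twist":[0,0,0],"jaw":1},
  {"xyz":[0,0,0.0015],"twist":[0,0,0],"jaw":1},
  {"xyz":[0,0,0.0015],"twist":[0,0,0],"jaw":1},
  {"xyz":[0,0,-0.03],"twist":[0,0,0],"jaw":1},
  {"xyz":[0,0,-0.065],"twist":[0,0,0],"jaw":1},
  {"xyz":[-0.02,-0.02,-0.09],"twist":[0,0,0],"jaw":1},
  {"xyz":[-0.045,-0.05,-0.09],"twist":[0,0,0],"jaw":1},
  {"xyz":[-0.07,-0.085,-0.09],"twist":[0,0,0],"jaw":1},
  {"xyz":[-0.095,-0.115,-0.08],"twist":[0,0,0],"jaw":1},
  {"xyz":[-0.108,-0.137,-0.075],"twist":[0,0,0],"jaw":1},
])

```text
clock: 24.67
tcp_pos: [0.4492, -0.1126, 0.092]
orientation: [-0.0, 0.707, 0.707, 0.001]
wrist_force: [0.1, -1.0, -0.9]
finger_gap: 0.0853
```

Run:
```python
from m import *
from go import go
P,h,c=both('11')
seedlings(P,h)
go((.4517,-.1113,.005,90))
```

```text
seedling z0.063 202 c [ 0.4522 -0.1115] r 0.0306
seedling z0.075 335 c [ 0.5862 -0.0043] r 0.03
seedling z0.073 292 c [0.6461 0.0966] r 0.0298
t 24.77 tcp [ 0.4473 -0.1119  0.0913] gap 0.0852 F [1.  0.6 0.5] q [-0.42  0.17 -0.43  0.97  0.   -0.42]
(0.4517, -0.1113, 0.005, 90) xyz [0.0004, 0.0046, 0.0863] twist [-0.003, -0.003, -0.004]
```

Call:
servo_tool([
  {"xyz":[0,0.004,0.02],"twist":[0,0,0],"jaw":1},
  {"xyz":[0,0.004,0.045],"twist":[0,0,0],"jaw":1},
  {"xyz":[0,0.004,0.068],"twist":[0,0,0],"jaw":1},
  {"xyz":[0,0.004,0.081],"twist":[0,0,0],"jaw":1},
  {"xyz":[0,0.004,0.086],"twist":[0,0,0],"jaw":1},
  {"xyz":[0,0.004,0.086],"twist":[0,0,0],"jaw":0.75},
  {"xyz":[0,0.004,0.086],"twist":[0,0,0],"jaw":0.5},
  {"xyz":[0,0.004,0.086],"twist":[0,0,0],"jaw":0.5},
  {"xyz":[0,0.004,0.086],"twist":[0,0,0],"jaw":0.5},
  {"xyz":[0,0.004,0.086],"twist":[0,0,0],"jaw":0.5},
  {"xyz":[0,0.004,0.086],"twist":[0,0,0],"jaw":0.5},
  {"xyz":[0,0.004,0.086],"twist":[0,0,0],"jaw":0.5},
])

```text
clock: 25.77
tcp_pos: [0.4566, -0.1112, 0.007]
orientation: [0.001, 0.707, 0.707, 0.002]
wrist_force: [-0.3, 0.5, 5.6]
finger_gap: 0.0629
```

```bash
python3 go.py .64 -.095 .1 90
```

```text
t 25.77 tcp [ 0.4566 -0.1112  0.007 ] gap 0.0629 F [-0.3  0.5  5.6] q [-0.41  0.27 -0.54  0.76  0.   -0.41]
(0.64, -0.095, 0.1, 90.0) xyz [0.0163, 0.1836, -0.0925] twist [0.003, -0.001, 0.0]
```

Call:
servo_tool([
  {"xyz":[0,0,-0.012],"twist":[0,0,0],"jaw":0.5},
  {"xyz":[0,0,-0.035],"twist":[0,0,0],"jaw":0.5},
  {"xyz":[0.001,0.018,-0.055],"twist":[0,0,0],"jaw":0.5},
  {"xyz":[0.004,0.052,-0.06],"twist":[0,0,0],"jaw":0.5},
  {"xyz":[0.008,0.09,-0.06],"twist":[0,0,0],"jaw":0.5},
  {"xyz":[0.012,0.128,-0.06],"twist":[0,0,0],"jaw":0.5},
  {"xyz":[0.015,0.162,-0.06],"twist":[0,0,0],"jaw":0.5},
  {"xyz":[0.016,0.18,-0.06],"twist":[0,0,0],"jaw":0.5},
  {"xyz":[0.016,0.183,-0.055],"twist":[0,0,0],"jaw":0.5},
  {"xyz":[0.016,0.183,-0.04],"twist":[0,0,0],"jaw":0.5},
  {"xyz":[0.016,0.183,-0.025],"twist":[0,0,0],"jaw":0.5},
  {"xyz":[0.016,0.183,-0.02],"twist":[0,0,0],"jaw":0.5},
])

```text
clock: 26.77
tcp_pos: [0.6354, -0.0943, 0.023]
orientation: [-0.003, 0.707, 0.707, -0.001]
wrist_force: [-0.9, 0.5, -2.3]
finger_gap: 0.0629
```

Call:
servo_tool([
  {"xyz":[0,0,0.003],"twist":[0,0,0],"jaw":0.5},
  {"xyz":[0,0,0.006],"twist":[0,0,0],"jaw":0.5},
  {"xyz":[0,0,0.008],"twist":[0,0,0],"jaw":0.5},
  {"xyz":[0,0,0.008],"twist":[0,0,0],"jaw":0.5},
  {"xyz":[0,0,0.008],"twist":[0,0,0],"jaw":0.5},
])

```text
clock: 27.18
tcp_pos: [0.6388, -0.0951, 0.0189]
orientation: [0.0, 0.707, 0.707, 0.001]
wrist_force: [-0.2, -0.3, -1.5]
finger_gap: 0.0628
```

Call:
servo_tool([
  {"xyz":[0,0,0.0015],"twist":[0,0,0],"jaw":0.5},
  {"xyz":[0,0,0.0025],"twist":[0,0,0],"jaw":0.5},
  {"xyz":[0,0,0.0025],"twist":[0,0,0],"jaw":0.75},
  {"xyz":[0,0,0.0025],"twist":[0,0,0],"jaw":1},
  {"xyz":[0,0,0.0025],"twist":[0,0,0],"jaw":1},
  {"xyz":[0,0,0.0025],"twist":[0,0,0],"jaw":1},
  {"xyz":[0,0,-0.03],"twist":[0,0,0],"jaw":1},
  {"xyz":[0,0,-0.065],"twist":[0,0,0],"jaw":1},
  {"xyz":[0,0,-0.1],"twist":[0,0,0],"jaw":1},
  {"xyz":[0,0,-0.13],"twist":[0,0,0],"jaw":0.5},
  {"xyz":[0,0,-0.14],"twist":[0,0,0],"jaw":0},
  {"xyz":[0,0,-0.14],"twist":[0,0,0],"jaw":0},
])

```text
clock: 28.18
tcp_pos: [0.6407, -0.0957, 0.1622]
orientation: [0.003, 0.707, 0.707, 0.003]
wrist_force: [-0.6, 0.4, -0.3]
finger_gap: 0.0513
```

Run:
```python
from m import *
from go import go
P,h,c=both('12'); H,S,V=h.T
seedlings(P,h)
rc(sel(P,h,[.39,.25,.03],[.56,.46,.075],(V<70)&(S<90)),'plant')
p=sel(P,h,[.33,-.45,.09],[.55,-.25,.11],S<90); print('ball',np.median(p,0).round(3))
b=np.array([.4465,-.3375]); ux=np.array([.902,-.432])
go((*(b-.062*ux),.17,64.4),(*(b-.062*ux),.06,64.4))
a=cv2.imread('pics/scene12.png')[140:310,180:450]; cv2.imwrite('pics/crop12.png',cv2.resize(a,None,fx=2.9,fy=2.9,interpolation=3))
```

```text
seedling z0.072 292 c [0.646  0.0966] r 0.0299
seedling z0.073 322 c [ 0.6342 -0.0964] r 0.0306
seedling z0.075 299 c [ 0.586  -0.0047] r 0.0303
plant 388 c [478. 349.] s [66. 69.] ang 4.6
ball [ 0.426 -0.328  0.099]
t 28.28 tcp [ 0.6382 -0.0951  0.1575] gap 0.0361 F [-0.1  0.2 -0.9] q [-0.27  0.47  0.16  1.26  0.   -0.27]
(np.float64(0.39057600000000003), np.float64(-0.31071600000000005), 0.17, 64.4) xyz [-0.2156, -0.2477, -0.0131] twist [0.0, -0.002, 0.447]
(np.float64(0.39057600000000003), np.float64(-0.31071600000000005), 0.06, 64.4) xyz [-0.2158, -0.2477, 0.0969] twist [0.0, -0.002, 0.447]
```

View pics/crop12.png

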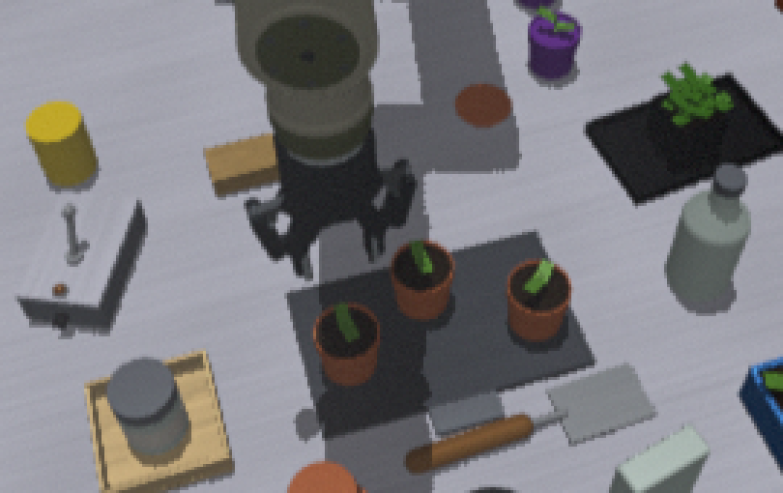

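The crop shows all three seedlings upright on the plate, the plant in the tray, the jar in the caddy and the bat off. I'll flip it back on from the -x side.

Call:
servo_tool([
  {"xyz":[-0.02,-0.022,-0.012],"twist":[0,0,0.08],"jaw":0},
  {"xyz":[-0.045,-0.05,-0.013],"twist":[0,0,0.18],"jaw":0},
  {"xyz":[-0.07,-0.08,-0.013],"twist":[0,0,0.28],"jaw":0},
  {"xyz":[-0.095,-0.11,-0.013],"twist":[0,0,0.38],"jaw":0},
  {"xyz":[-0.12,-0.138,-0.013],"twist":[0,0,0.447],"jaw":0},
  {"xyz":[-0.145,-0.166,-0.013],"twist":[0,0,0.447],"jaw":0},
  {"xyz":[-0.17,-0.195,-0.013],"twist":[0,0,0.447],"jaw":0},
  {"xyz":[-0.195,-0.224,-0.013],"twist":[0,0,0.447],"jaw":0},
  {"xyz":[-0.2157,-0.2477,-0.013],"twist":[0,0,0.447],"jaw":0},
  {"xyz":[-0.2157,-0.2477,-0.013],"twist":[0,0,0.447],"jaw":0},
  {"xyz":[-0.2157,-0.2477,-0.013],"twist":[0,0,0.447],"jaw":0},
])

```text
clock: 29.2
tcp_pos: [0.3885, -0.3109, 0.1683]
orientation: [-0.003, 0.847, 0.531, 0.001]
wrist_force: [0.4, 0.3, 0.2]
finger_gap: -0.0002
```

```bash
python3 go.py .3906 -.3107 .06 64.4 .4501 -.3392 .06 64.4
```

```text
t 29.2 tcp [ 0.3885 -0.3109  0.1683] gap -0.0002 F [0.4 0.3 0.2] q [-0.84  0.18 -0.21  1.18  0.   -0.39]
(0.3906, -0.3107, 0.06, 64.4) xyz [0.0006, 0.0022, 0.1083] twist [-0.004, -0.004, -0.004]
(0.4501, -0.3392, 0.06, 64.4) xyz [0.0009, 0.0682, 0.108] twist [-0.004, -0.004, -0.004]
```

Call:
servo_tool([
  {"xyz":[0,0.002,0.03],"twist":[0,0,0],"jaw":0},
  {"xyz":[0,0.002,0.065],"twist":[0,0,0],"jaw":0},
  {"xyz":[0,0.002,0.095],"twist":[0,0,0],"jaw":0},
  {"xyz":[0,0.002,0.107],"twist":[0,0,0],"jaw":0},
  {"xyz":[0,0.002,0.107],"twist":[0,0,0],"jaw":0},
  {"xyz":[0,0.002,0.107],"twist":[0,0,0],"jaw":0},
  {"xyz":[0,0.014,0.107],"twist":[0,0,0],"jaw":0},
  {"xyz":[0,0.026,0.107],"twist":[0,0,0],"jaw":0},
  {"xyz":[0,0.036,0.107],"twist":[0,0,0],"jaw":0},
  {"xyz":[0,0.046,0.107],"twist":[0,0,0],"jaw":0},
  {"xyz":[0,0.056,0.107],"twist":[0,0,0],"jaw":0},
  {"xyz":[0,0.062,0.107],"twist":[0,0,0],"jaw":0},
])

```text
clock: 30.2
tcp_pos: [0.4487, -0.3385, 0.0644]
orientation: [0.001, 0.846, 0.533, 0.001]
wrist_force: [-0.2, -0.0, 0.0]
finger_gap: -0.0002
```

Call:
servo_tool([
  {"xyz":[0,0.004,0],"twist":[0,0,0],"jaw":0},
  {"xyz":[0,0.004,0],"twist":[0,0,0],"jaw":0},
  {"xyz":[0,0.0,0],"twist":[0,0,0],"jaw":0},
  {"xyz":[0,-0.008,-0.01],"twist":[0,0,0],"jaw":0},
  {"xyz":[0,-0.01,-0.04],"twist":[0,0,0],"jaw":0},
  {"xyz":[0,-0.01,-0.08],"twist":[0,0,0],"jaw":0},
  {"xyz":[0,-0.01,-0.12],"twist":[0,0,0],"jaw":0},
  {"xyz":[0,-0.01,-0.15],"twist":[0,0,0],"jaw":0},
  {"xyz":[0,-0.01,-0.15],"twist":[0,0,0],"jaw":0},
  {"xyz":[0,-0.01,-0.15],"twist":[0,0,0],"jaw":0},
  {"xyz":[0,-0.01,-0.15],"twist":[0,0,0],"jaw":0},
])

```text
clock: 31.12
tcp_pos: [0.437, -0.3331, 0.2136]
orientation: [-0.0, 0.846, 0.533, 0.001]
wrist_force: [-0.2, -0.5, -0.5]
finger_gap: -0.0
```

Run:
```python
from m import *
from go import go
P,h,c=both('13'); H,S,V=h.T
seedlings(P,h)
rc(sel(P,h,[.39,.25,.03],[.56,.46,.075],(V<70)&(S<90)),'plant')
q=sel(P,h,[.56,-.37,.078],[.72,-.2,.092],(h[:,1]<60)); rc(q,'jar'); print(np.median(q[:,2]))
p=sel(P,h,[.33,-.45,.055],[.55,-.25,.11],S<90)
for z in (.06,.075,.09,.1):
    t=p[abs(p[:,2]-z)<.007]; print('bat',z,len(t),np.median(t,0).round(3) if len(t) else '')
go()
```

```text
seedling z0.073 130 c [0.6465 0.0974] r 0.03
seedling z0.072 255 c [ 0.6341 -0.0961] r 0.0304
seedling z0.071 114 c [ 0.5871 -0.0037] r 0.03
plant 404 c [478. 348.] s [67. 68.] ang 4.5
jar 1022 c [ 640. -292.] s [64. 61.] ang 69.7
0.08474205672592372
bat 0.06 18 [ 0.45  -0.341  0.061]
bat 0.075 20 [ 0.456 -0.344  0.075]
bat 0.09 24 [ 0.461 -0.346  0.092]
bat 0.1 62 [ 0.467 -0.348  0.099]
t 31.22 tcp [ 0.4366 -0.3326  0.2122] gap 0.0002 F [0.8 0.4 0.1] q [-0.8   0.26 -0.    1.31  0.   -0.35]
```

View pics/side13.png

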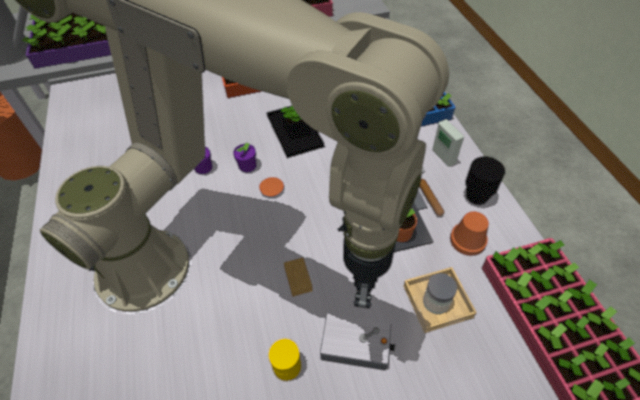

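The bat is on, with the ball at (0.467, -0.348). In the side view the jar is in the caddy at (440,290), the arm is clear of everything and the bystanders have not moved. I'm handing in.

```bash
python3 -c "
from workcell import env
print(env.hand_in())"
```

```text
the job is handed in; nothing more can be done
None
```

The changeover is finished and handed in at about 31 s on the robot's clock. The hand-in gave no verdict.

**What I did:** I moved the jar to the caddy and flipped the toggle off. Then I stood the one square plant in the tray and the three terracotta seedlings on the plate, and flipped the toggle back on.

**Last checks, from depth images:**

| Item | Measured position (x, y in m) | Result |
|---|---|---|
| Bat | ball at (0.467, -0.348) | on |
| Plant | (0.478, 0.348) | in the tray, about 7 mm from its centre |
| Seedlings | (0.646, 0.097), (0.587, -0.004), (0.634, -0.096) | on the plate, within its limits, rims at the expected height |
| Jar | (0.640, -0.292) | on the caddy floor |

The gripper was clear of everything, and in the pictures the bystanders had not moved.

**What failed or disagreed:**
- **First flip missed:** the fingers passed over the ball, because the shut fingertips measured about 25 mm above the reported TCP. I repeated the push lower and it worked.
- **One seedling moved:** the first one I placed shifted about 5 cm after release, probably the announced knock. It stayed upright and on the plate, so I left it there.

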